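# Unplug the adapters and pack the tote

## Task

Pack the kit into the tote: first slide its two dividers to the right so that the left bay takes the long profiles lying flat, the middle bay is a good 80 mm long and the right bay still takes the short profiles. Then pull every adapter out of the power strip and put it in the middle bay, lay the long profiles flat in the left bay and the short ones flat in the right bay (left and right as the robot sees them). Leave the other things on the bench where they are.

Things in the scene. Friction and masses are not known exactly. Their poses are not given: they have to be found in the camera images.
- tote_in (a point): Grey open tote fixed to the bench; this point is the centre of its inner floor, 4 mm above the bench. Axes: x across it (away from the robot), y along it to the left end as the robot sees it, z up. Inside 130 mm (x) by 390 mm (y); walls 4 mm thick, rim 50 mm above the bench. Two dividers across it make a left, a middle and a right bay. Place and yaw vary.
- div_left_tab (a point): Centre of the pinch tab of the left divider: a black plate 126 mm (x) by 6 mm (y), top edge 44 mm above the bench, with a tab 30 mm (x) by 10 mm (y) by 26 mm high on its middle, its centre (this point) 57 mm and its top 70 mm above the bench. Axes as the tote. Slides along the tote's y with about 2.5 N of friction and stays where left.
- div_right_tab (a point): The same point on the right divider, which is identical.
- div_left (a joint): Slide of the left divider, m; grows as it goes to the right (tote -y). The divider's middle plane is 90 mm + this value from the inside of the tote's left end wall (so the left bay is 87 mm + this value long); range 0 to 0.100. The dividers cannot push one another.
- div_right (a joint): Slide of the right divider, m; grows as it goes to the right. Its middle plane is 200 mm + this value from the inside of the left end wall (so the right bay is 187 mm - this value long); range 0 to 0.110.
- strip_top (a point): White power strip fixed to the bench, 70 mm (x) by 270 mm (y) by 40 mm high; this point is the middle of its top. Three sockets face up at its y = +72, 0, -72 mm, recesses 32 by 25 mm, 16 mm deep. A sprung roller in each snaps over a bead on the plug: a straight upward pull of some 10 to 15 N over the first 8 mm frees it. Place and yaw vary.
- adapter1_c (a point): Plug-in power adapter, black block with grey nose below, no cable, 120 g, in one of the sockets (two or three are there); this point is its centre, half-way up its 57 mm. Body 40 mm (x) by 28 mm (y), z from -11.5 to +28.5 mm of this point; below it the nose, 30 by 22 by 17 mm, flat underneath. Plugged in, body 1 mm above the strip, x along the strip's x.
- adapter2_c (a point): Another adapter, the same in every way.
- adapter3_c (a point): Another adapter, the same in every way.
- long1_c (a point): Length of 20 by 20 mm slotted aluminium profile, 160 mm long (along its own x), 90 g, lying flat on the bench; this point is its centre. One or two are there.
- long2_c (a point): The second long profile, the same.
- short1_c (a point): Length of 20 by 20 mm slotted aluminium profile, 70 mm long (along its own x), 40 g, lying flat on the bench; this point is its centre. One or two are there.
- short2_c (a point): The second short profile, the same.
- driver: Bystander: red-handled screwdriver lying on the bench; origin at its underside or handle. To be left alone.
- funnel: Bystander: red funnel standing mouth down, 84 mm wide, 95 mm high; origin at its underside or handle. To be left alone.
- screw_jar: Bystander: small glass jar, 52 mm wide, 60 mm high; origin at its underside or handle. To be left alone.
- tape: Bystander: roll of yellow tape lying flat, 90 mm across; origin at its underside or handle. To be left alone.
- spanner: Bystander: steel spanner lying on the bench; origin at its underside or handle. To be left alone.
- mug: Bystander: white mug, 85 mm high; origin at its underside or handle. To be left alone.
Not all that is in view belongs to the job. Leave any purple look-alike of the part that bears adapter3_c alone.

How it is judged:
On the way:
1. both dividers slid to the right: left bay at least 161 mm long, middle bay at least 70 mm clear, right bay at least 73 mm (value of joint div_left above 0.074 m and y of div_left_tab in the frame of div_right_tab above 0.076 m and y of div_right_tab in the frame of tote_in above -0.119 m), for 0.2 s.
At the end, for the whole second after the job is handed in: Dividers still set; each adapter in the middle bay, each long profile in the left and each short one in the right, inside the walls; adapter centres under 50 mm and profile centres under 42 mm above the tote floor, profiles level within 0.15 rad; nothing held (all of step 1 and x of adapter1_c in the frame of tote_in between -0.065 and 0.065 m and z of adapter1_c in the frame of tote_in between 0 and 0.05 m and y of each of adapter1_c, adapter2_c, adapter3_c in the frame of div_left_tab below -0.01 m and y of each of adapter1_c, adapter2_c, adapter3_c in the frame of div_right_tab above 0.01 m and x of adapter2_c in the frame of tote_in between -0.065 and 0.065 m and z of adapter2_c in the frame of tote_in between 0 and 0.05 m and x of adapter3_c in the frame of tote_in between -0.065 and 0.065 m and z of adapter3_c in the frame of tote_in between 0 and 0.05 m and x of long1_c in the frame of tote_in between -0.065 and 0.065 m and z of long1_c in the frame of tote_in between 0 and 0.042 m and y of each of long1_c, long2_c in the frame of tote_in below 0.195 m and y of each of long1_c, long2_c in the frame of div_left_tab above 0.01 m and angle between long1_c's own x axis and vertical between 1.42 and 1.72 rad and x of long2_c in the frame of tote_in between -0.065 and 0.065 m and z of long2_c in the frame of tote_in between 0 and 0.042 m and angle between long2_c's own x axis and vertical between 1.42 and 1.72 rad and x of short1_c in the frame of tote_in between -0.065 and 0.065 m and z of short1_c in the frame of tote_in between 0 and 0.042 m and y of each of short1_c, short2_c in the frame of tote_in above -0.195 m and y of each of short1_c, short2_c in the frame of div_right_tab below -0.01 m and angle between short1_c's own x axis and vertical between 1.42 and 1.72 rad and x of short2_c in the frame of tote_in between -0.065 and 0.065 m and z of short2_c in the frame of tote_in between 0 and 0.042 m and angle between short2_c's own x axis and vertical between 1.42 and 1.72 rad); the robot touches nothing.
It fails at once if a bystander on the bench is moved more than 50 mm (distance of any of driver, funnel, screw_jar, tape, spanner, mug from where it was at the start of the episode above 0.05 m).
Of adapter1, adapter2, adapter3 only 2 to 3 are there at a start; the rules pass over those that are not, and their reading is None.
Of long1, long2 only 1 to 2 are there at a start; the rules pass over those that are not, and their reading is None.
Of short1, short2 only 1 to 2 are there at a start; the rules pass over those that are not, and their reading is None.
At some moment in a run one of long1, long2, short1, short2 may be knocked a few centimetres aside while the robot is not near it.
Once in a run the grip may slacken for a moment while it holds something.
It also fails if it takes over 210 s, if anything falls off the work surface, if the arm or the gripper's body presses on something with over 40 N, if the wrist force passes 120 N, or if a joint passes its speed limit or range.

## Robot

A 6-joint arm with a two-finger parallel gripper is mounted at the origin on the work surface. World frame = base frame: x ahead of the robot, y to its left, z up, the work surface at z = 0. Lengths are in m, angles in rad, forces in N, time in s.
With the tool pointing down it reaches from about 0.35 to 0.975 m from the base axis. Payload 4.9 kg.
Tool frame: the origin (TCP) lies at the very end of the fingers, on their centre line; the grasp point (between the pads) lies 19 mm behind it; z points along the fingers, y is the line along which they close (so a half turn about z gives the same grasp; the last joint's range is limited). The gripper opens to 85 mm and grips with 20 to 120 N. Pads are 22 mm wide; open, the fingers measure 114 mm over their backs; the gripper's body (76 mm by 85 mm) begins 54 mm behind the grasp point. The pads swing forward as they close: fully open they stand 13 mm farther back than shut.
Start: joints at [-1.33, 0.053, 1.613, -0, 1.476, -0.119], TCP at [0.22, -0.585, 0.231] pointing down, gripper open.
Joint ranges: [-3.01, 3.01], [-1.01, 2.22], [0.06, 2.58], [-1.02, 4.17], [0.09, 2.62], [-3.14, 3.14]. Speed limits (rad/s): [2.57, 2.57, 3.14, 3.14, 3.14, 3.14].

## Interface

Orientations are given as a unit quaternion [w, x, y, z].
In Python, from plant import state, optics, ticket, nets gives the robot as it stands. The module is installed in compiled form; this text tells all that it offers.
- The arm moves only by the shell command python3 -m inch 'ROWS' [OPENING]. ROWS is JSON, a list of rows, each an object of numbers: "dx", "dy", "dz": the shift along the tool's x, y, z as a fraction of full scale; "rx", "ry", "rz": the turn, a rotation vector about the tool's x, y, z as a fraction of full scale. In form: [{"dx": .., "dy": .., "dz": .., "rx": .., "ry": .., "rz": ..}, ...]. A call has 1 to 5 rows; each row is the pose to reach, as a shift and turn from the pose commanded when the call began, along the tool's axes at that moment; what a row does not reach only later rows make up. Full scale, the value 1, is 0.8 m for a shift and 1.5 rad for a turn. A row lasts 1/10 s, in which the tool goes at most 50 mm and 8.59 degrees, less where a joint would pass 70% of its speed; a pose out of reach is approached as far as the arm can. A call with a number of a shift or a turn outside -1 to 1 is refused whole. A call with a gripper value outside its range is refused whole. OPENING is the opening, from -1 (shut) to 1 (fully open), set as the call begins (- or left out, the last holds). The fingers move at their own pace and stop on an object; the grip force is fixed at half the most. Time passes only in rows, so rows that repeat a pose let the fingers close. It gives the time, the measured TCP pose, the force, the opening and the grip force at its end, in the units of the state.
- state(): the state, without advancing time (a new reading comes with each control period).
- optics.grab_frame(name): name is "scene" or "top" or "wrist"; returns the picture (480x640x3 uint8, red, green, blue); there is no depth.
- optics.camera_info(name): a dict with "fx", "fy", "cx", "cy" (pixels), "k1" (the pictures are not rectified: a ray, as slopes to the right and down, at radius r is drawn at 1 + k1 r^2 times it, then the intrinsics apply), "R" (3x3) and "t" (3): a world point X has camera coordinates R X + t. Camera axes: x right, y down, z forward; pixel columns grow to the right and rows downward; lengths in m; the calibration is good to about 2 mm. A picture is of the moment at which its call begins: read the wrist's pose just before it. camera_info takes no time and is no camera call; for the wrist camera it gives the pose at the moment of the call.
- ticket.job_done(): hands the job in; it is judged then, once.
Trained networks look in the newest picture that a camera, given by its name, has taken for a name from the list of things; names that differ only in an ending like _2 or _b are one class to them, and where a whole thing is asked for, a point or a joint stands for the part that bears it (a point fixed in the world has none). Each returns a list of dicts, best first, with "confidence" (0 to 1); they miss things now and then, are a little off and sometimes report something else, mostly with a low value. They report only what shows in the picture. A call takes as long as a camera call. They do not tell look-alikes from the thing itself.
- nets.boxes_of(camera, name): "bbox" ([centre column, centre row, width, height] in pixels, round what is visible of it).
- nets.outline_of(camera, name): "pixels" (480x640 bool, what is visible of it) and "bbox" ([centre column, centre row, width, height] in pixels, round what is visible of it).
The state is a dict: "time": time; "joint_pos": joint angles; "joint_vel": joint speeds; "joint_efforts": joint torques, N m; "tool_pos": TCP position; "tool_rot": TCP orientation; "contact_force": force on the tool from outside, world axes, zero at the start; "ft_torque": the same for the moment, N m; "gripper_width": opening from 0.0 (shut) to 1.0 (fully open); "grasp_force": force on a finger pad.
Only numpy, scipy, OpenCV 4.12 (cv2) and the standard library are available. Lean on these libraries where they do the work, as an engineer would, in place of code of your own. Each camera call takes 0.05 s, during which the arm holds its last target. There are 200 camera calls.

## Working session

There is one attempt and no reset: what is moved stays moved. The work goes in short steps, Python scripts to look and compute and a shell command to move; the robot and the scene stay as the last step left them, time stands still between calls to the robot, and variables do not carry over. Pictures are saved under pics/ and viewed, at most 14 in all, crops included, and the job is handed in when it is done.

```bash
mkdir -p pics; cat > h.py <<'E'
import numpy as np, cv2
from plant import state, optics, ticket, nets
from scipy.spatial.transform import Rotation as Ro
def grab(n,f=None):
    im=optics.grab_frame(n)
    if f: cv2.imwrite('pics/'+f,im[:,:,::-1])
    return im
def ray(ci,u,v):
    x,y=(u-ci['cx'])/ci['fx'],(v-ci['cy'])/ci['fy']; a,b=x,y
    for _ in range(20):
        s=1+ci['k1']*(a*a+b*b); a,b=x/s,y/s
    R=np.array(ci['R']);t=np.array(ci['t'])
    return -R.T@t, R.T@np.array([a,b,1])
def px(ci,u,v,z):
    o,d=ray(ci,u,v); return o+d*(z-o[2])/d[2]
def proj(ci,X):
    c=np.array(ci['R'])@np.array(X)+np.array(ci['t']); a,b=c[0]/c[2],c[1]/c[2]
    s=1+ci['k1']*(a*a+b*b); return np.array([ci['cx']+ci['fx']*a*s,ci['cy']+ci['fy']*b*s])
def R_():
    q=state()['tool_rot']; return Ro.from_quat([q[1],q[2],q[3],q[0]])
def go(x,y,z,ydir):
    """print rows needed to reach TCP (x,y,z), tool down, tool y along angle ydir (mod pi)"""
    R=R_(); p=np.array(state()['tool_pos']); best=None
    for k in (0,np.pi):
        a=ydir+k; Y=np.array([np.cos(a),np.sin(a),0]); Z=np.array([0,0,-1.]); X=np.cross(Y,Z)
        T=Ro.from_matrix(np.c_[X,Y,Z]); r=(R.inv()*T).as_rotvec()
        if best is None or abs(r[2])<abs(best[2]): best=r
    d=R.inv().apply(np.array([x,y,z])-p)
    print('d',np.round(d/.8,4),'r',np.round(best/1.5,4),'dist',np.linalg.norm(d).round(3),'q6',round(state()['joint_pos'][5],2))
E
python3 - <<'E'
from h import *
a=grab('top','top0.png'); grab('scene','scene0.png')
print(optics.camera_info('top')); print(state())
print(R_().as_matrix().round(3))
for n in ['adapter1_c','long1_c','short1_c','div_left_tab','tote_in','strip_top']:
    try:
        for o in nets.outline_of('top',n): print(n,round(o['confidence'],2),np.round(o['bbox']))
    except Exception as e: print(n,e)
E
```

```text
{'fx': 451.1973540063179, 'fy': 451.1973540063179, 'cx': 317.51374826750856, 'cy': 246.588412216436, 'k1': 0.0009038699764937634, 'R': array([[ 4.83440250e-04, -9.99710255e-01,  2.40659991e-02],
       [-9.96920746e-01, -2.36892945e-03, -7.83799354e-02],
       [ 7.84142359e-02, -2.39540017e-02, -9.96633038e-01]]), 't': array([0.01814243, 0.48984502, 1.24059501])}
{'time': 0.1, 'joint_pos': array([-1.33000556e+00,  5.33183108e-02,  1.61414949e+00, -1.47975388e-05,
        1.47599583e+00, -1.18986195e-01]), 'joint_vel': array([ 0.00039114, -0.00106207, -0.00266881, -0.00072458,  0.00021043,
        0.00017081]), 'joint_efforts': array([-4.18763348e-04, -3.94901741e+01, -3.71362603e+01, -1.56959745e-04,
        3.98219941e-03, -1.14616975e-05]), 'tool_pos': array([ 0.21991105, -0.58443531,  0.23017323]), 'tool_rot': array([-9.33304912e-04,  9.83863095e-01,  1.78920472e-01, -6.42893501e-05]), 'contact_force': array([-0.1263368 ,  0.02333226,  0.29212852]), 'ft_torque': array([-0.0320645 ,  0.02463432,  0.00047863]), 'grasp_force': 0.0, 'gripper_width': 0.998289644530072}
[[ 0.936  0.352 -0.   ]
 [ 0.352 -0.936  0.002]
 [ 0.    -0.002 -1.   ]]
adapter1_c 0.72 [295. 262.  14.  18.]
adapter1_c 0.33 [320. 262.  98.  33.]
adapter1_c 0.28 [487. 220.  34.  32.]
long1_c 0.59 [192. 250.  18.  63.]
short1_c 0.46 [412. 257.  12.  25.]
short1_c 0.26 [319. 261. 102.  34.]
tote_in 0.89 [329. 196. 148.  62.]
strip_top 0.62 [319. 260. 102.  34.]
```

View pics/top0.png

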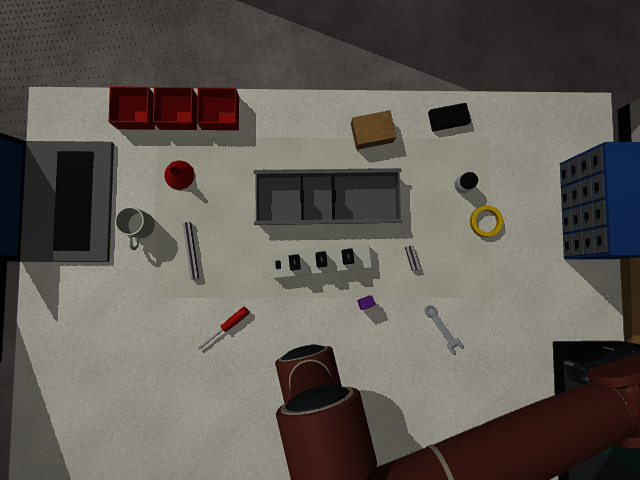

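View pics/scene0.png

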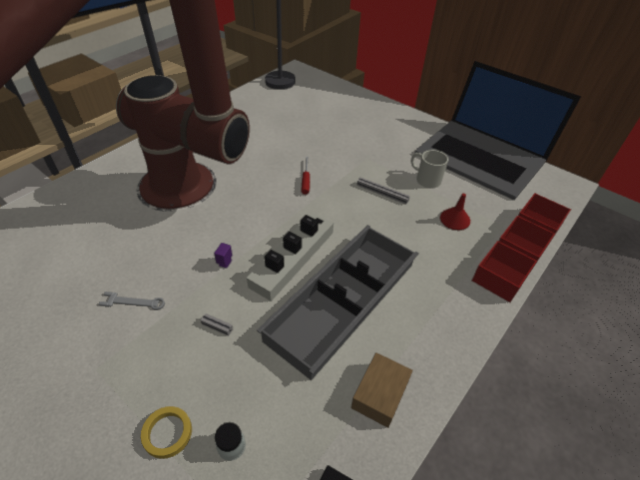

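Three black adapters stand in the strip at (294,262), (321,259) and (347,257), and the small block at (278,265) is the strip's switch or cord. The purple look-alike at (366,302) is to be left. There is one long profile at (192,250) and one short at (412,258). The tote spans (255-400, 170-224). I'll check this in one close crop.

```bash
python3 - <<'E'
from h import *
im=cv2.imread('pics/top0.png')[160:315,170:430]
cv2.imwrite('pics/crop0.png',cv2.resize(im,None,fx=3.05,fy=3.05,interpolation=cv2.INTER_CUBIC))
E
```

```text
(no output)
```

View pics/crop0.png

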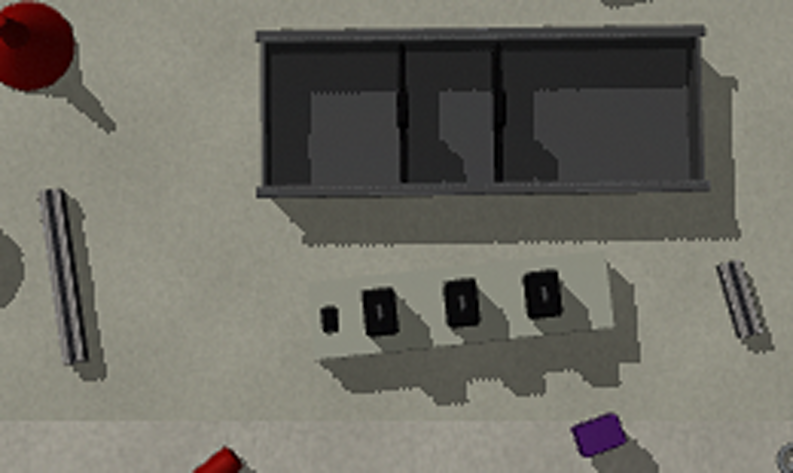

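The crop confirms it: three black adapters, one long and one short profile, the dividers at their left positions, and the purple block apart from the strip. Next I'll work out the positions.

```bash
python3 - <<'E'
from h import *
ci=optics.camera_info('top')
P=lambda x,y,z: px(ci,170+(x+.0)/3.05,160+y/3.05,z)
def s(n,p): print(n,p[:2].round(4), 'r',np.hypot(*p[:2]).round(3))
C=[P(257,32,.05),P(705,27,.05),P(258,196,.05),P(708,190,.05)]
c=sum(C)/4; s('tote',c); print('len',np.linalg.norm(C[0]-C[1]),np.linalg.norm(C[2]-C[3]),np.linalg.norm(C[0]-C[2]))
d=(C[0]+C[2]-C[1]-C[3]);print('tote yaw of y',np.degrees(np.arctan2(d[1],d[0])))
for n,x,y in [('dl',403,110),('dr',499,106)]: s(n,P(x,y,.07))
A=[P(380,312,.081),P(462,303,.081),P(543,294,.081)]
for a in A:s('ad',a)
d=A[0]-A[2];print('strip y',np.degrees(np.arctan2(d[1],d[0])),np.linalg.norm(d))
for n,e in [('long',[(53,190),(76,364)]),('short',[(730,263),(750,338)])]:
    a,b=[P(x,y,.02) for x,y in e]; d=a-b
    s(n,(a+b)/2); print(np.degrees(np.arctan2(d[1],d[0])),np.linalg.norm(d))
dl=P(403,110,.07); dr=P(499,106,.07)
import math
m=(dl+dr)/2; ty=math.radians(90)
go(dl[0],dl[1],.20,ty)
E
```

```text
tote [ 0.626  -0.0101] r 0.626
len 0.4059924953334933 0.4040093774696532 0.1489075176453874
tote yaw of y 91.00083446973603
dl [0.6225 0.0617] r 0.626
dr [ 0.6266 -0.0234] r 0.627
ad [0.4432 0.0809] r 0.45
ad [0.4511 0.0098] r 0.451
ad [ 0.459  -0.0607] r 0.463
strip y 96.39964701865921 0.14250274213935116
long [0.4775 0.3689] r 0.603
8.719080070041512 0.16011492565019728
short [ 0.4569 -0.2473] r 0.52
14.132404613721267 0.07098590721845335
d [ 0.7555 -0.5793  0.0391] r [-2.000e-04  0.000e+00  2.398e-01] dist 0.762 q6 -0.12
```

```bash
python3 -m inch '[{"rz":0.1},{"rz":0.2},{"rz":0.24},{"rz":0.24}]' -0.06; for i in 1 2 3; do python3 -m inch '[{"dx":0.032,"dy":-0.049,"dz":-0.0075},{"dx":0.064,"dy":-0.098,"dz":-0.015},{"dx":0.096,"dy":-0.147,"dz":-0.022},{"dx":0.128,"dy":-0.195,"dz":-0.03},{"dx":0.158,"dy":-0.244,"dz":-0.0375}]'; done
python3 - <<'E'
from h import *
print(state()['tool_pos'],R_().as_matrix().round(3))
grab('wrist','w1.png')
for n in ['adapter1_c','div_left_tab','short1_c']:
    for o in nets.outline_of('wrist',n): print(n,round(o['confidence'],2),np.round(o['bbox']))
E
```

```text
[ 0.22002872 -0.58489119  0.23112012] [[ 0.936  0.352 -0.   ]
 [ 0.352 -0.936  0.   ]
 [ 0.    -0.    -1.   ]]validation failed for argument at $[0]...
validation failed for argument at $[0]...
validation failed for argument at $[0]...
validation failed for argument at $[0]...
```

View pics/w1.png

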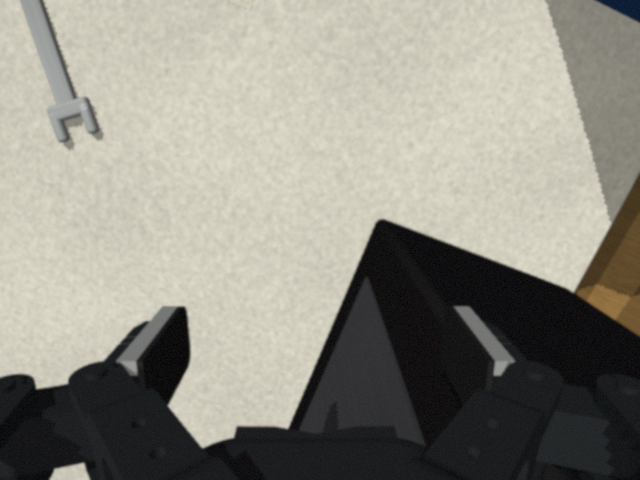

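That wrist picture only shows the start place (spanner at (70,115), black box below). The arm did not move because every row must carry all six numbers.

```bash
python3 -m inch '[{"dx":0,"dy":0,"dz":0,"rx":0,"ry":0,"rz":0.1},{"dx":0,"dy":0,"dz":0,"rx":0,"ry":0,"rz":0.2},{"dx":0,"dy":0,"dz":0,"rx":0,"ry":0,"rz":0.24},{"dx":0,"dy":0,"dz":0,"rx":0,"ry":0,"rz":0.24}]' -0.06 && for i in 1 2 3; do python3 -m inch '[{"dx":0.032,"dy":-0.049,"dz":-0.0075,"rx":0,"ry":0,"rz":0},{"dx":0.064,"dy":-0.098,"dz":-0.015,"rx":0,"ry":0,"rz":0},{"dx":0.096,"dy":-0.147,"dz":-0.022,"rx":0,"ry":0,"rz":0},{"dx":0.128,"dy":-0.195,"dz":-0.03,"rx":0,"ry":0,"rz":0},{"dx":0.158,"dy":-0.244,"dz":-0.0375,"rx":0,"ry":0,"rz":0}]'; done
python3 - <<'E'
from h import *
print(state()['tool_pos'],R_().as_matrix().round(3))
E
```

```text
time: 1.0
tool_pos: [0.22, -0.585, 0.2313]
tool_rot: [-0.0, 1.0, -0.0, 0.0]
contact_force: [-0.9, -0.3, 0.0]
gripper_width: 0.47
grasp_force: 0.0
time: 1.5
tool_pos: [0.3473, -0.3882, 0.2618]
tool_rot: [0.0, 1.0, 0.001, 0.0]
contact_force: [1.0, -0.5, 0.3]
gripper_width: 0.472
grasp_force: 0.0
time: 2.0
tool_pos: [0.4737, -0.1929, 0.2919]
tool_rot: [0.0, 1.0, 0.001, 0.0]
contact_force: [1.2, -1.4, 0.0]
gripper_width: 0.478
grasp_force: 0.0
time: 2.5
tool_pos: [0.6002, 0.0024, 0.3217]
tool_rot: [0.0, 1.0, 0.001, 0.0]
contact_force: [0.8, -0.1, 0.6]
gripper_width: 0.471
grasp_force: 0.0
[0.6002313  0.00241367 0.32174334] [[ 1.     0.002  0.001]
 [ 0.002 -1.    -0.   ]
 [ 0.001  0.    -1.   ]]
```

```bash
python3 - <<'E'
from h import *
ci=optics.camera_info('wrist'); print('cam',(-np.array(ci['R']).T@ci['t']).round(3), px(ci,320,240,.05).round(3))
grab('wrist','w2.png')
E
```

```text
cam [0.667 0.002 0.464] [ 0.556 -0.002  0.05 ]
```

View pics/w2.png

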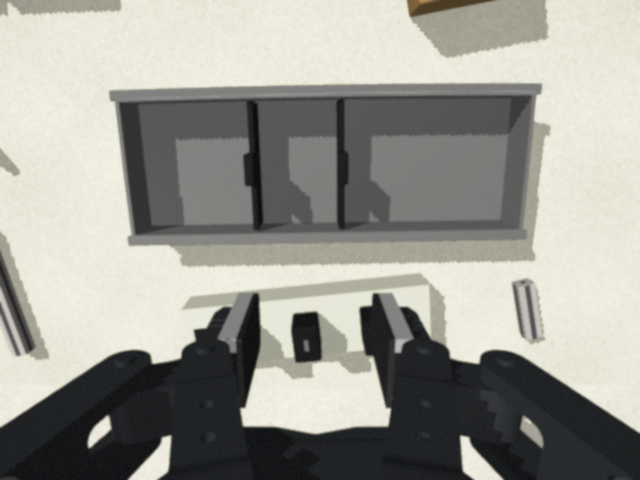

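The wrist view shows the tote (rim corners (111,95), (541,87), (129,241), (527,236)), tabs at (250,169) and (343,168), the middle adapter at (307,337) and the short profile at (528,310).

```bash
python3 - <<'E'
from h import *
ci=optics.camera_info('wrist')
C=[px(ci,*p,.05) for p in [(111,93),(541,85),(129,243),(526,238)]]
c=sum(C)/4; d=(C[0]+C[2]-C[1]-C[3]); print('tote',c[:2].round(4),np.degrees(np.arctan2(d[1],d[0])),[np.linalg.norm(C[i]-C[j]).round(4) for i,j in [(0,1),(2,3),(0,2),(1,3)]])
ed=[px(ci,*p,.044)[:2].round(4) for p in [(252,101),(257,228),(340,99),(342,228)]]; print(ed)
for p in [(249,169),(343.5,168)]: print(px(ci,*p,.06)[:2].round(4))
print('ad2',px(ci,307,324,.081).round(4),'short',px(ci,527,309,.02).round(4),)
E
```

```text
tote [ 0.6326 -0.0012] 91.29082023369122 [np.float64(0.4045), np.float64(0.406), np.float64(0.1467), np.float64(0.1482)]
[array([0.6938, 0.0699]), array([0.5699, 0.0685]), array([ 0.6959, -0.0135]), array([ 0.5706, -0.0181])]
[0.631  0.0722]
[ 0.6325 -0.0173]
ad2 [0.4815 0.0165 0.081 ] short [ 0.4715 -0.2342  0.02  ]
```

```bash
python3 -m inch '[{"dx":0.04,"dy":0.0255,"dz":0.05,"rx":0,"ry":0,"rz":0},{"dx":0.04,"dy":0.0255,"dz":0.11,"rx":0,"ry":0,"rz":0},{"dx":0.04,"dy":0.0255,"dz":0.17,"rx":0,"ry":0,"rz":0},{"dx":0.04,"dy":0.0255,"dz":0.227,"rx":0,"ry":0,"rz":0},{"dx":0.04,"dy":0.0255,"dz":0.227,"rx":0,"ry":0,"rz":0}]'
python3 - <<'E'
from h import *
grab('wrist','w3.png'); grab('top','top1.png')
ci=optics.camera_info('wrist'); print(state()['tool_pos'], proj(ci,state()['tool_pos']), proj(optics.camera_info('top'),state()['tool_pos']))
E
```

```text
time: 3.05
tool_pos: [0.6258, -0.0191, 0.1308]
tool_rot: [-0.001, 1.0, 0.0, -0.008]
contact_force: [0.4, 0.3, -1.3]
gripper_width: 0.47
grasp_force: 0.0
[ 0.63118871 -0.01987575  0.13980623] [315.04563049 315.16988891] [333.85034991 187.67657539]
```

View pics/w3.png

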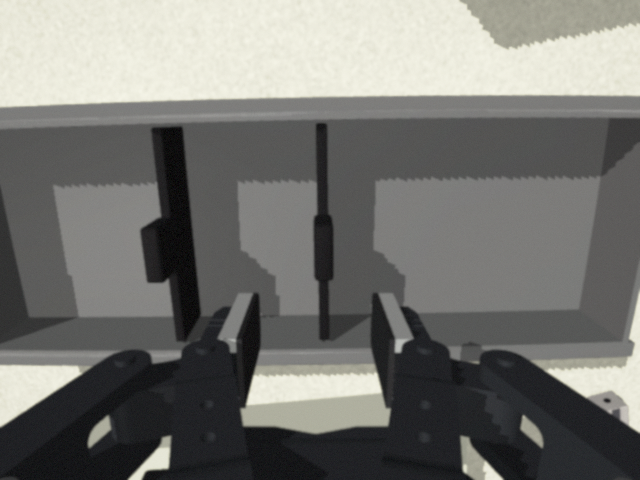

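The right tab is at (323,248), just right of the finger centre line (315).

```bash
python3 - <<'E'
from h import *
ci=optics.camera_info('wrist')
for p in [(314,217),(332,217),(315,282),(332,280)]: print(px(ci,*p,.07)[:2].round(4))
L=[px(ci,*p,.07)[:2].round(4) for p in [(140,229),(162,219),(150,282),(168,272)]]; print(L)
C=[px(ci,*p,.05)[:2].round(4) for p in [(5,110),(635,98),(5,360),(630,356)]]; print(C)
E
```

```text
[ 0.653  -0.0192]
[ 0.653  -0.0284]
[ 0.6177 -0.0197]
[ 0.6189 -0.0287]
[array([0.6468, 0.071 ]), array([0.652 , 0.0589]), array([0.6175, 0.0688]), array([0.6232, 0.0585])]
[array([0.7083, 0.1478]), array([ 0.7145, -0.1915]), array([0.5563, 0.178 ]), array([ 0.5593, -0.2195])]
```

```bash
python3 -m inch '[{"dx":0,"dy":0.005,"dz":0.05,"rx":0,"ry":0,"rz":0},{"dx":0,"dy":0.005,"dz":0.09,"rx":0,"ry":0,"rz":0},{"dx":0,"dy":0.005,"dz":0.115,"rx":0,"ry":0,"rz":0},{"dx":0,"dy":0.005,"dz":0.115,"rx":0,"ry":0,"rz":0}]'
python3 -m inch '[{"dx":0,"dy":0,"dz":0,"rx":0,"ry":0,"rz":0},{"dx":0,"dy":0,"dz":0,"rx":0,"ry":0,"rz":0},{"dx":0,"dy":0,"dz":0,"rx":0,"ry":0,"rz":0},{"dx":0,"dy":0,"dz":0,"rx":0,"ry":0,"rz":0},{"dx":0,"dy":0,"dz":0,"rx":0,"ry":0,"rz":0}]' -1
python3 -m inch '[{"dx":0,"dy":0.025,"dz":0,"rx":0,"ry":0,"rz":0},{"dx":0.001,"dy":0.05,"dz":0,"rx":0,"ry":0,"rz":0},{"dx":0.0015,"dy":0.075,"dz":0,"rx":0,"ry":0,"rz":0},{"dx":0.002,"dy":0.1,"dz":0,"rx":0,"ry":0,"rz":0},{"dx":0.0025,"dy":0.119,"dz":0,"rx":0,"ry":0,"rz":0}]'
python3 -m inch '[{"dx":0,"dy":0,"dz":0,"rx":0,"ry":0,"rz":0},{"dx":0,"dy":0,"dz":0,"rx":0,"ry":0,"rz":0},{"dx":0,"dy":0,"dz":0,"rx":0,"ry":0,"rz":0}]'
```

```text
time: 3.55
tool_pos: [0.6317, -0.024, 0.0484]
tool_rot: [-0.0, 1.0, 0.0, -0.0]
contact_force: [-0.4, 0.1, 0.3]
gripper_width: 0.471
grasp_force: 0.0
time: 4.05
tool_pos: [0.6342, -0.0241, 0.052]
tool_rot: [0.001, 1.0, 0.001, 0.003]
contact_force: [-0.3, 0.6, 6.3]
gripper_width: 0.1
grasp_force: 59.7
time: 4.55
tool_pos: [0.6359, -0.1198, 0.052]
tool_rot: [0.0, 1.0, 0.0, 0.003]
contact_force: [-0.3, 4.4, 7.7]
gripper_width: 0.1
grasp_force: 59.8
time: 4.85
tool_pos: [0.636, -0.1209, 0.052]
tool_rot: [0.002, 1.0, 0.0, 0.003]
contact_force: [-1.2, -2.6, 6.3]
gripper_width: 0.1
grasp_force: 59.6
```

```bash
python3 -m inch '[{"dx":0,"dy":0,"dz":0,"rx":0,"ry":0,"rz":0},{"dx":0,"dy":0,"dz":0,"rx":0,"ry":0,"rz":0},{"dx":0,"dy":0,"dz":0,"rx":0,"ry":0,"rz":0},{"dx":0,"dy":0,"dz":-0.04,"rx":0,"ry":0,"rz":0},{"dx":0,"dy":0,"dz":-0.07,"rx":0,"ry":0,"rz":0}]' -0.06
python3 -m inch '[{"dx":0,"dy":-0.06,"dz":0,"rx":0,"ry":0,"rz":0},{"dx":-0.002,"dy":-0.12,"dz":0,"rx":0,"ry":0,"rz":0},{"dx":-0.004,"dy":-0.18,"dz":0,"rx":0,"ry":0,"rz":0},{"dx":-0.004,"dy":-0.229,"dz":0,"rx":0,"ry":0,"rz":0},{"dx":-0.004,"dy":-0.229,"dz":0,"rx":0,"ry":0,"rz":0}]'
python3 -m inch '[{"dx":0,"dy":0,"dz":0.03,"rx":0,"ry":0,"rz":0},{"dx":0,"dy":0,"dz":0.06,"rx":0,"ry":0,"rz":0},{"dx":0,"dy":0,"dz":0.06,"rx":0,"ry":0,"rz":0}]'
```

```text
time: 5.35
tool_pos: [0.6328, -0.1187, 0.1037]
tool_rot: [-0.0, 1.0, -0.0, -0.001]
contact_force: [0.9, 0.0, -0.5]
gripper_width: 0.471
grasp_force: 0.0
time: 5.85
tool_pos: [0.6294, 0.0687, 0.1034]
tool_rot: [-0.001, 1.0, 0.003, -0.0]
contact_force: [0.2, 0.1, -0.2]
gripper_width: 0.467
grasp_force: 0.0
time: 6.15
tool_pos: [0.6269, 0.0637, 0.0513]
tool_rot: [0.0, 1.0, -0.0, -0.004]
contact_force: [-0.6, -0.8, -0.2]
gripper_width: 0.469
grasp_force: 0.0
```

```bash
python3 -m inch '[{"dx":0,"dy":0,"dz":0,"rx":0,"ry":0,"rz":0},{"dx":0,"dy":0,"dz":0,"rx":0,"ry":0,"rz":0},{"dx":0,"dy":0,"dz":0,"rx":0,"ry":0,"rz":0},{"dx":0,"dy":0,"dz":0,"rx":0,"ry":0,"rz":0},{"dx":0,"dy":0,"dz":0,"rx":0,"ry":0,"rz":0}]' -1
python3 -m inch '[{"dx":0,"dy":0.025,"dz":0,"rx":0,"ry":0,"rz":0},{"dx":0.0005,"dy":0.05,"dz":0,"rx":0,"ry":0,"rz":0},{"dx":0.001,"dy":0.069,"dz":0,"rx":0,"ry":0,"rz":0},{"dx":0.001,"dy":0.069,"dz":0,"rx":0,"ry":0,"rz":0},{"dx":0.001,"dy":0.069,"dz":0,"rx":0,"ry":0,"rz":0}]'
python3 -m inch '[{"dx":0,"dy":0,"dz":0,"rx":0,"ry":0,"rz":0},{"dx":0,"dy":0,"dz":0,"rx":0,"ry":0,"rz":0},{"dx":0,"dy":0,"dz":0,"rx":0,"ry":0,"rz":0},{"dx":0,"dy":0,"dz":-0.05,"rx":0,"ry":0,"rz":0},{"dx":0,"dy":0,"dz":-0.11,"rx":0,"ry":0,"rz":0}]' -0.06
for i in 1 2; do python3 -m inch '[{"dx":0,"dy":0,"dz":-0.05,"rx":0,"ry":0,"rz":0},{"dx":-0.04,"dy":0,"dz":-0.1,"rx":0,"ry":0,"rz":0},{"dx":-0.08,"dy":0,"dz":-0.13,"rx":0,"ry":0,"rz":0},{"dx":-0.08,"dy":0,"dz":-0.13,"rx":0,"ry":0,"rz":0},{"dx":-0.08,"dy":0,"dz":-0.13,"rx":0,"ry":0,"rz":0}]'; done
python3 - <<'E'
from h import *
grab('wrist','w4.png')
E
```

```text
time: 6.65
tool_pos: [0.6313, 0.0638, 0.0575]
tool_rot: [0.0, 1.0, 0.0, 0.001]
contact_force: [-1.1, -2.0, 5.6]
gripper_width: 0.094
grasp_force: 62.7
time: 7.15
tool_pos: [0.6323, 0.0074, 0.0575]
tool_rot: [0.001, 1.0, -0.0, 0.001]
contact_force: [-1.1, -1.8, 5.4]
gripper_width: 0.097
grasp_force: 62.7
time: 7.65
tool_pos: [0.6282, 0.0094, 0.1406]
tool_rot: [-0.001, 1.0, -0.0, -0.004]
contact_force: [1.3, -0.2, 0.4]
gripper_width: 0.467
grasp_force: 0.0
time: 8.15
tool_pos: [0.567, 0.0091, 0.2483]
tool_rot: [0.0, 1.0, -0.0, 0.001]
contact_force: [-0.8, -0.4, -0.2]
gripper_width: 0.472
grasp_force: 0.0
time: 8.65
tool_pos: [0.5033, 0.009, 0.3504]
tool_rot: [-0.0, 1.0, -0.0, -0.001]
contact_force: [-0.2, -0.1, 0.4]
gripper_width: 0.466
grasp_force: 0.0
```

View pics/w4.png

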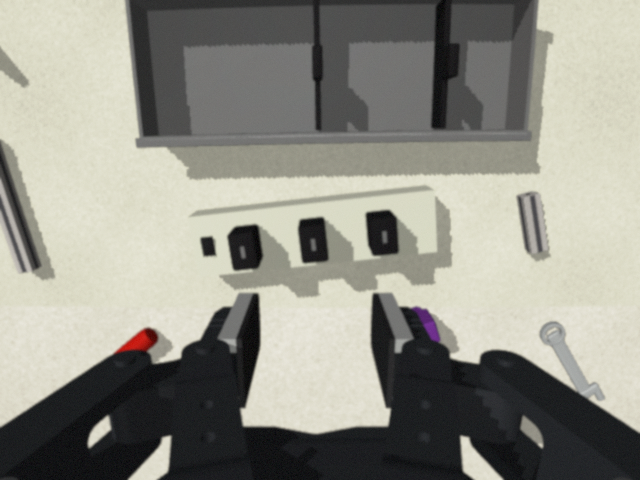

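Both dividers are moved (left tab (318,62), right (450,60)). The adapter top marks are at (244,252), (313,245) and (384,238), the short profile is at (533,224), the long at (15,215), and the purple block is at (428,325).

```bash
python3 - <<'E'
from h import *
ci=optics.camera_info('wrist')
for n,p,z in [('rimBL',(137,146),.05),('rimBR',(531,140),.05),('inL',(131,3),.05),('inR',(537,3),.05),('a1',(244,252),.081),('a2',(313,245),.081),('a3',(384,238),.081),('s',(528,194),.02),('s2',(538,256),.02),('Ltab',(318,62),.06)]:
    print(n,px(ci,*p,z)[:2].round(4))
p=np.array([px(ci,*p,.081) for p in [(244,252),(313,245),(384,238)]]);d=p[0]-p[2];print(np.linalg.norm(d),np.degrees(np.arctan2(d[1],d[0])))
E
```

```text
rimBL [0.5507 0.1925]
rimBR [ 0.5567 -0.212 ]
inL [0.6856 0.1856]
inR [ 0.686  -0.2035]
a1 [0.4464 0.0815]
a2 [0.4537 0.0117]
a3 [ 0.4609 -0.0593]
s [ 0.4962 -0.231 ]
s2 [ 0.4227 -0.2528]
Ltab [0.6287 0.0067]
0.14157605967857678 95.90255529079472
```

```bash
for i in 1 2; do python3 -m inch '[{"dx":0,"dy":0,"dz":0,"rx":0,"ry":0,"rz":-0.1},{"dx":0,"dy":0,"dz":0,"rx":0,"ry":0,"rz":-0.2},{"dx":0,"dy":0,"dz":0,"rx":0,"ry":0,"rz":-0.3},{"dx":0,"dy":0,"dz":0,"rx":0,"ry":0,"rz":-0.4},{"dx":0,"dy":0,"dz":0,"rx":0,"ry":0,"rz":-0.5}]' 0.5 >/dev/null; done;  python3 -m inch '[{"dx":0,"dy":0,"dz":0,"rx":0,"ry":0,"rz":-0.1},{"dx":0,"dy":0,"dz":0,"rx":0,"ry":0,"rz":-0.119},{"dx":0,"dy":0,"dz":0,"rx":0,"ry":0,"rz":-0.119},{"dx":0,"dy":0,"dz":0,"rx":0,"ry":0,"rz":-0.119}]'
python3 - <<'E'
from h import *
print(R_().as_matrix().round(3))
go(.460,-.060,.15,np.radians(6.2))
E
```

```text
time: 10.1
tool_pos: [0.5031, 0.009, 0.3503]
tool_rot: [-0.001, 0.669, 0.743, -0.001]
contact_force: [-0.2, 0.2, 0.5]
gripper_width: 0.749
grasp_force: 0.0
[[-0.105  0.994 -0.002]
 [ 0.994  0.105  0.   ]
 [ 0.001 -0.002 -1.   ]]
d [-0.0803 -0.062   0.2505] r [-0.0015 -0.0004 -0.0018] dist 0.216 q6 -0.24
```

```bash
python3 -m inch '[{"dx":-0.02,"dy":-0.015,"dz":0.05,"rx":0,"ry":0,"rz":0},{"dx":-0.04,"dy":-0.03,"dz":0.1,"rx":0,"ry":0,"rz":0},{"dx":-0.06,"dy":-0.046,"dz":0.15,"rx":0,"ry":0,"rz":0},{"dx":-0.08,"dy":-0.062,"dz":0.2,"rx":0,"ry":0,"rz":0},{"dx":-0.08,"dy":-0.062,"dz":0.25,"rx":0,"ry":0,"rz":0}]'
python3 -m inch '[{"dx":0,"dy":0,"dz":0.01,"rx":0,"ry":0,"rz":0},{"dx":0,"dy":0,"dz":0.06,"rx":0,"ry":0,"rz":0},{"dx":0,"dy":0,"dz":0.1,"rx":0,"ry":0,"rz":0},{"dx":0,"dy":0,"dz":0.1225,"rx":0,"ry":0,"rz":0},{"dx":0,"dy":0,"dz":0.1225,"rx":0,"ry":0,"rz":0}]'
python3 -m inch '[{"dx":0,"dy":0,"dz":0,"rx":0,"ry":0,"rz":0},{"dx":0,"dy":0,"dz":0,"rx":0,"ry":0,"rz":0},{"dx":0,"dy":0,"dz":0,"rx":0,"ry":0,"rz":0},{"dx":0,"dy":0,"dz":0,"rx":0,"ry":0,"rz":0}]' -1
```

```text
time: 10.6
tool_pos: [0.4596, -0.0613, 0.1501]
tool_rot: [0.0, 0.67, 0.743, -0.0]
contact_force: [0.2, -0.2, -0.7]
gripper_width: 0.751
grasp_force: 0.0
time: 11.1
tool_pos: [0.4594, -0.0593, 0.0521]
tool_rot: [-0.002, 0.668, 0.744, -0.001]
contact_force: [-0.7, -0.2, 0.3]
gripper_width: 0.748
grasp_force: 0.0
time: 11.5
tool_pos: [0.4627, -0.0605, 0.0564]
tool_rot: [0.002, 0.668, 0.744, 0.001]
contact_force: [0.8, 0.6, 5.5]
gripper_width: 0.456
grasp_force: 61.4
```

```bash
python3 -m inch '[{"dx":0,"dy":0,"dz":-0.005,"rx":0,"ry":0,"rz":0},{"dx":0,"dy":0,"dz":-0.01,"rx":0,"ry":0,"rz":0},{"dx":0,"dy":0,"dz":-0.02,"rx":0,"ry":0,"rz":0},{"dx":0,"dy":0,"dz":-0.04,"rx":0,"ry":0,"rz":0},{"dx":0,"dy":0,"dz":-0.08,"rx":0,"ry":0,"rz":0}]'
python3 -m inch '[{"dx":0,"dy":0,"dz":-0.04,"rx":0,"ry":0,"rz":0.058},{"dx":0,"dy":0,"dz":-0.06,"rx":0,"ry":0,"rz":0.058},{"dx":0,"dy":0,"dz":-0.06,"rx":0,"ry":0,"rz":0.058}]'
python3 - <<'E'
from h import *
grab('wrist','w5.png')
print(state()['gripper_width'],state()['tool_pos'])
go(.632,-.093,.15,np.radians(1.2))
E
```

```text
time: 12.0
tool_pos: [0.4579, -0.0592, 0.1155]
tool_rot: [-0.003, 0.668, 0.744, -0.002]
contact_force: [0.7, -0.1, -1.3]
gripper_width: 0.456
grasp_force: 64.8
time: 12.3
tool_pos: [0.462, -0.0605, 0.1689]
tool_rot: [0.003, 0.7, 0.714, 0.001]
contact_force: [0.2, -0.1, -1.2]
gripper_width: 0.453
grasp_force: 64.9
0.4516658672050681 [ 0.46092585 -0.06012349  0.1667388 ]
d [-0.0455  0.2129  0.0214] r [ 0.0013  0.0005 -0.0002] dist 0.175 q6 -0.31
```

View pics/w5.png

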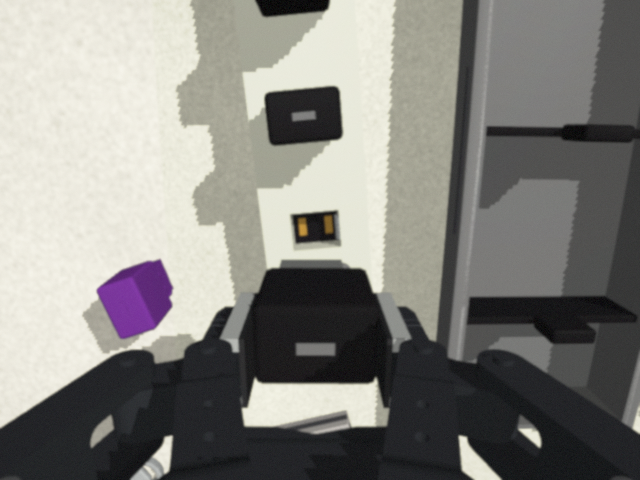

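The adapter is held squarely at (315,330) and its socket at (315,228) is empty. I'll carry it to the right end of the middle bay.

```bash
python3 -m inch '[{"dx":-0.011,"dy":0.053,"dz":0,"rx":0,"ry":0,"rz":0},{"dx":-0.022,"dy":0.106,"dz":0,"rx":0,"ry":0,"rz":0},{"dx":-0.034,"dy":0.16,"dz":0,"rx":0,"ry":0,"rz":0},{"dx":-0.0455,"dy":0.213,"dz":0,"rx":0,"ry":0,"rz":0},{"dx":-0.0455,"dy":0.213,"dz":0,"rx":0,"ry":0,"rz":0}]'
python3 -m inch '[{"dx":0,"dy":0,"dz":0,"rx":0,"ry":0,"rz":0},{"dx":0,"dy":0,"dz":0.04,"rx":0,"ry":0,"rz":0},{"dx":0,"dy":0,"dz":0.08,"rx":0,"ry":0,"rz":0},{"dx":0,"dy":0,"dz":0.115,"rx":0,"ry":0,"rz":0},{"dx":0,"dy":0,"dz":0.115,"rx":0,"ry":0,"rz":0}]'
python3 - <<'E'
from h import *
go(.632,-.093,.04,np.radians(1.2)); grab('wrist','w6.png')
E
```

```text
time: 12.85
tool_pos: [0.6335, -0.0936, 0.1608]
tool_rot: [-0.002, 0.7, 0.714, -0.001]
contact_force: [-0.7, -0.4, -1.5]
gripper_width: 0.454
grasp_force: 64.9
time: 13.35
tool_pos: [0.626, -0.0914, 0.0677]
tool_rot: [-0.005, 0.7, 0.714, -0.003]
contact_force: [-0.8, 0.7, -1.3]
gripper_width: 0.461
grasp_force: 64.9
d [-0.0023  0.0078  0.0346] r [-0.0074 -0.0021 -0.0003] dist 0.028 q6 -0.28
```

View pics/w6.png

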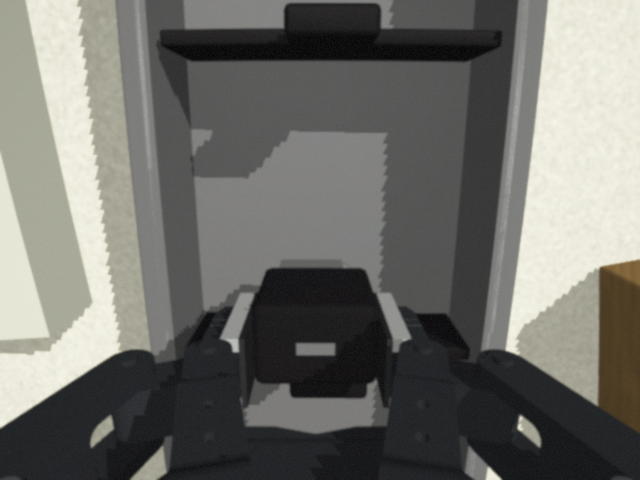

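The adapter hangs inside the middle bay, clear of the right divider (dark bars beside the fingers, row ~335). Lower and release.

```bash
python3 -m inch '[{"dx":0,"dy":0,"dz":0.015,"rx":0,"ry":0,"rz":0},{"dx":0,"dy":0,"dz":0.033,"rx":0,"ry":0,"rz":0},{"dx":0,"dy":0,"dz":0.036,"rx":0,"ry":0,"rz":0},{"dx":0,"dy":0,"dz":0.036,"rx":0,"ry":0,"rz":0}]'
python3 -m inch '[{"dx":0,"dy":0,"dz":0,"rx":0,"ry":0,"rz":0},{"dx":0,"dy":0,"dz":0,"rx":0,"ry":0,"rz":0},{"dx":0,"dy":0,"dz":0,"rx":0,"ry":0,"rz":0},{"dx":0,"dy":0,"dz":-0.05,"rx":0,"ry":0,"rz":0},{"dx":0,"dy":0,"dz":-0.1,"rx":0,"ry":0,"rz":0}]' 0.5
python3 -m inch '[{"dx":0,"dy":0,"dz":-0.04,"rx":0,"ry":0,"rz":-0.058},{"dx":0,"dy":0,"dz":-0.06,"rx":0,"ry":0,"rz":-0.058},{"dx":0,"dy":0,"dz":-0.06,"rx":0,"ry":0,"rz":-0.058}]'
python3 - <<'E'
from h import *
go(.4525,.0105,.15,np.radians(6.2))
E
```

```text
time: 13.8
tool_pos: [0.6312, -0.0927, 0.0443]
tool_rot: [-0.001, 0.7, 0.714, -0.0]
contact_force: [0.1, -0.6, -1.2]
gripper_width: 0.456
grasp_force: 64.9
time: 14.3
tool_pos: [0.6304, -0.0926, 0.1243]
tool_rot: [-0.002, 0.7, 0.714, -0.001]
contact_force: [1.4, 0.2, 0.2]
gripper_width: 0.751
grasp_force: 0.0
time: 14.6
tool_pos: [0.6335, -0.0933, 0.1765]
tool_rot: [0.003, 0.669, 0.744, 0.001]
contact_force: [0.2, -0.0, 0.6]
gripper_width: 0.75
grasp_force: 0.0
d [ 0.1531 -0.2114  0.0316] r [ 0.0039  0.0015 -0.0016] dist 0.21 q6 -0.37
```

```bash
python3 -m inch '[{"dx":0.035,"dy":-0.048,"dz":0,"rx":0,"ry":0,"rz":0},{"dx":0.07,"dy":-0.096,"dz":0,"rx":0,"ry":0,"rz":0},{"dx":0.105,"dy":-0.145,"dz":0.01,"rx":0,"ry":0,"rz":0},{"dx":0.14,"dy":-0.193,"dz":0.02,"rx":0,"ry":0,"rz":0},{"dx":0.153,"dy":-0.211,"dz":0.03,"rx":0,"ry":0,"rz":0}]'
python3 -m inch '[{"dx":0,"dy":0,"dz":0,"rx":0,"ry":0,"rz":0},{"dx":0,"dy":0,"dz":0,"rx":0,"ry":0,"rz":0},{"dx":0,"dy":0,"dz":0,"rx":0,"ry":0,"rz":0}]' >/dev/null
python3 - <<'E'
from h import *
ci=optics.camera_info('wrist'); im=grab('wrist','w7.png')
go(.4525,.0105,.052,np.radians(6.2))
for X in [(.4525,.0105,.081),(.445,.081,.081)]: print(proj(ci,X))
for o in nets.outline_of('wrist','adapter1_c'): print(round(o['confidence'],2),np.round(o['bbox']))
E
```

```text
time: 15.1
tool_pos: [0.446, 0.0125, 0.1448]
tool_rot: [-0.003, 0.668, 0.744, -0.002]
contact_force: [0.7, -0.4, -0.3]
gripper_width: 0.751
grasp_force: 0.0
d [0.0004 0.001  0.1214] r [ 0.0002  0.0001 -0.0012] dist 0.097 q6 -0.25
[317.11083728 258.59448489]
[317.22643085 116.57284072]
0.76 [320. 113.  84.  57.]
```

View pics/w7.png

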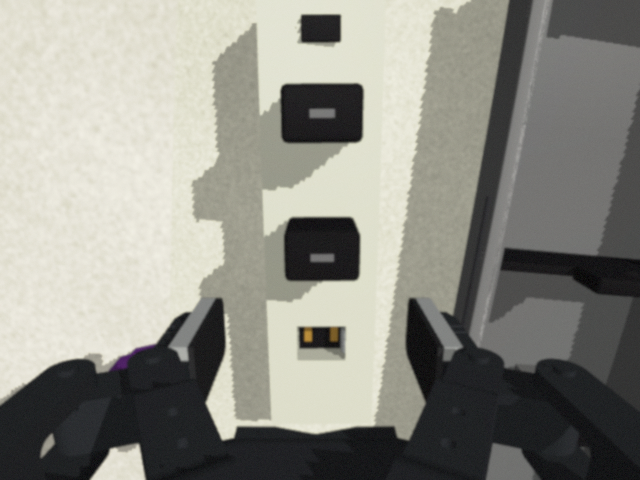

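Adapter 2's mark is at (322,258), and my prediction was (317,259). That puts it about 2.5 mm farther out in x, so I'll correct for that and grasp.

```bash
python3 -m inch '[{"dx":0,"dy":0.004,"dz":0.03,"rx":0,"ry":0,"rz":0},{"dx":0,"dy":0.004,"dz":0.06,"rx":0,"ry":0,"rz":0},{"dx":0,"dy":0.004,"dz":0.1,"rx":0,"ry":0,"rz":0},{"dx":0,"dy":0.004,"dz":0.121,"rx":0,"ry":0,"rz":0},{"dx":0,"dy":0.004,"dz":0.121,"rx":0,"ry":0,"rz":0}]'
python3 -m inch '[{"dx":0,"dy":0,"dz":0,"rx":0,"ry":0,"rz":0},{"dx":0,"dy":0,"dz":0,"rx":0,"ry":0,"rz":0},{"dx":0,"dy":0,"dz":0,"rx":0,"ry":0,"rz":0},{"dx":0,"dy":0,"dz":0,"rx":0,"ry":0,"rz":0}]' -1
python3 -m inch '[{"dx":0,"dy":0,"dz":-0.005,"rx":0,"ry":0,"rz":0},{"dx":0,"dy":0,"dz":-0.01,"rx":0,"ry":0,"rz":0},{"dx":0,"dy":0,"dz":-0.02,"rx":0,"ry":0,"rz":0},{"dx":0,"dy":0,"dz":-0.04,"rx":0,"ry":0,"rz":0},{"dx":0,"dy":0,"dz":-0.08,"rx":0,"ry":0,"rz":0}]'
python3 -m inch '[{"dx":0,"dy":0,"dz":-0.04,"rx":0,"ry":0,"rz":0.058},{"dx":0,"dy":0,"dz":-0.06,"rx":0,"ry":0,"rz":0.058},{"dx":0,"dy":0,"dz":-0.06,"rx":0,"ry":0,"rz":0.058},{"dx":0,"dy":0,"dz":-0.06,"rx":0,"ry":0,"rz":0.058}]'
python3 - <<'E'
from h import *
go(.632,-.0567,.16,np.radians(1.2))
E
```

```text
time: 16.0
tool_pos: [0.4521, 0.011, 0.0493]
tool_rot: [-0.003, 0.668, 0.744, -0.002]
contact_force: [-0.6, 0.5, 0.3]
gripper_width: 0.75
grasp_force: 0.0
time: 16.4
tool_pos: [0.4553, 0.0107, 0.0538]
tool_rot: [0.001, 0.668, 0.744, 0.001]
contact_force: [-0.4, -1.5, 4.3]
gripper_width: 0.457
grasp_force: 61.4
time: 16.9
tool_pos: [0.4513, 0.0115, 0.114]
tool_rot: [-0.003, 0.668, 0.744, -0.002]
contact_force: [1.2, 0.3, -1.6]
gripper_width: 0.459
grasp_force: 64.4
time: 17.3
tool_pos: [0.4534, 0.0112, 0.1636]
tool_rot: [-0.0, 0.7, 0.714, -0.0]
contact_force: [0.5, 0.1, -0.7]
gripper_width: 0.459
grasp_force: 64.5
d [-0.0894  0.2214  0.0044] r [-0.0003 -0.0001 -0.0002] dist 0.191 q6 -0.16
```

```bash
python3 -m inch '[{"dx":-0.022,"dy":0.055,"dz":0,"rx":0,"ry":0,"rz":0},{"dx":-0.044,"dy":0.11,"dz":0,"rx":0,"ry":0,"rz":0},{"dx":-0.067,"dy":0.165,"dz":0,"rx":0,"ry":0,"rz":0},{"dx":-0.0895,"dy":0.2215,"dz":0,"rx":0,"ry":0,"rz":0},{"dx":-0.0895,"dy":0.2215,"dz":0,"rx":0,"ry":0,"rz":0}]'
python3 -m inch '[{"dx":0,"dy":0,"dz":0,"rx":0,"ry":0,"rz":0},{"dx":0,"dy":0,"dz":0.04,"rx":0,"ry":0,"rz":0},{"dx":0,"dy":0,"dz":0.08,"rx":0,"ry":0,"rz":0},{"dx":0,"dy":0,"dz":0.12,"rx":0,"ry":0,"rz":0},{"dx":0,"dy":0,"dz":0.12,"rx":0,"ry":0,"rz":0}]'
python3 -m inch '[{"dx":0,"dy":0,"dz":0.02,"rx":0,"ry":0,"rz":0},{"dx":0,"dy":0,"dz":0.035,"rx":0,"ry":0,"rz":0},{"dx":0,"dy":0,"dz":0.035,"rx":0,"ry":0,"rz":0},{"dx":0,"dy":0,"dz":0.035,"rx":0,"ry":0,"rz":0}]'
python3 -m inch '[{"dx":0,"dy":0,"dz":0,"rx":0,"ry":0,"rz":0},{"dx":0,"dy":0,"dz":0,"rx":0,"ry":0,"rz":0},{"dx":0,"dy":0,"dz":0,"rx":0,"ry":0,"rz":0},{"dx":0,"dy":0,"dz":-0.05,"rx":0,"ry":0,"rz":0},{"dx":0,"dy":0,"dz":-0.1,"rx":0,"ry":0,"rz":0}]' 0.5
python3 -m inch '[{"dx":0,"dy":0,"dz":-0.04,"rx":0,"ry":0,"rz":-0.058},{"dx":0,"dy":0,"dz":-0.06,"rx":0,"ry":0,"rz":-0.058},{"dx":0,"dy":0,"dz":-0.06,"rx":0,"ry":0,"rz":-0.058},{"dx":0,"dy":0,"dz":-0.06,"rx":0,"ry":0,"rz":-0.058}]'
python3 - <<'E'
from h import *
go(.4475,.082,.15,np.radians(6.2))
E
```

```text
time: 17.8
tool_pos: [0.6345, -0.0588, 0.1586]
tool_rot: [-0.002, 0.7, 0.714, -0.002]
contact_force: [-0.8, 0.4, -1.5]
gripper_width: 0.455
grasp_force: 64.7
time: 18.3
tool_pos: [0.6264, -0.0552, 0.0619]
tool_rot: [-0.005, 0.7, 0.715, -0.003]
contact_force: [-1.5, 0.2, -1.6]
gripper_width: 0.461
grasp_force: 64.6
time: 18.7
tool_pos: [0.6328, -0.0569, 0.0407]
tool_rot: [0.0, 0.7, 0.714, 0.0]
contact_force: [-0.3, -0.0, -0.1]
gripper_width: 0.456
grasp_force: 64.6
time: 19.2
tool_pos: [0.6312, -0.0567, 0.1194]
tool_rot: [-0.002, 0.7, 0.714, -0.001]
contact_force: [0.6, -0.7, 1.3]
gripper_width: 0.748
grasp_force: 0.0
time: 19.6
tool_pos: [0.6319, -0.0568, 0.1667]
tool_rot: [-0.001, 0.669, 0.744, -0.0]
contact_force: [0.2, 0.5, -0.1]
gripper_width: 0.75
grasp_force: 0.0
d [ 0.1969 -0.2107  0.0213] r [-0.0011 -0.0003 -0.0013] dist 0.231 q6 -0.31
```

```bash
python3 -m inch '[{"dx":0.04,"dy":-0.042,"dz":0,"rx":0,"ry":0,"rz":0},{"dx":0.08,"dy":-0.085,"dz":0,"rx":0,"ry":0,"rz":0},{"dx":0.12,"dy":-0.128,"dz":0.01,"rx":0,"ry":0,"rz":0},{"dx":0.16,"dy":-0.171,"dz":0.02,"rx":0,"ry":0,"rz":0},{"dx":0.197,"dy":-0.2105,"dz":0.021,"rx":0,"ry":0,"rz":0}]' >/dev/null
python3 -m inch '[{"dx":0,"dy":0,"dz":0,"rx":0,"ry":0,"rz":0},{"dx":0,"dy":0,"dz":0,"rx":0,"ry":0,"rz":0},{"dx":0,"dy":0,"dz":0.06,"rx":0,"ry":0,"rz":0},{"dx":0,"dy":0,"dz":0.12,"rx":0,"ry":0,"rz":0},{"dx":0,"dy":0,"dz":0.1225,"rx":0,"ry":0,"rz":0}]'
python3 -m inch '[{"dx":0,"dy":0,"dz":0,"rx":0,"ry":0,"rz":0},{"dx":0,"dy":0,"dz":0,"rx":0,"ry":0,"rz":0},{"dx":0,"dy":0,"dz":0,"rx":0,"ry":0,"rz":0},{"dx":0,"dy":0,"dz":0,"rx":0,"ry":0,"rz":0}]' -1
python3 -m inch '[{"dx":0,"dy":0,"dz":-0.005,"rx":0,"ry":0,"rz":0},{"dx":0,"dy":0,"dz":-0.01,"rx":0,"ry":0,"rz":0},{"dx":0,"dy":0,"dz":-0.02,"rx":0,"ry":0,"rz":0},{"dx":0,"dy":0,"dz":-0.04,"rx":0,"ry":0,"rz":0},{"dx":0,"dy":0,"dz":-0.08,"rx":0,"ry":0,"rz":0}]'
python3 -m inch '[{"dx":0,"dy":0,"dz":-0.04,"rx":0,"ry":0,"rz":0.058},{"dx":0,"dy":0,"dz":-0.06,"rx":0,"ry":0,"rz":0.058},{"dx":0,"dy":0,"dz":-0.06,"rx":0,"ry":0,"rz":0.058},{"dx":0,"dy":0,"dz":-0.06,"rx":0,"ry":0,"rz":0.058}]'
python3 - <<'E'
from h import *
go(.632,-.0205,.16,np.radians(1.2))
E
```

```text
time: 20.6
tool_pos: [0.4427, 0.0809, 0.0461]
tool_rot: [-0.005, 0.669, 0.744, -0.005]
contact_force: [-1.8, -0.6, -0.9]
gripper_width: 0.751
grasp_force: 0.0
time: 21.0
tool_pos: [0.4494, 0.0814, 0.0551]
tool_rot: [0.001, 0.668, 0.744, 0.001]
contact_force: [-2.6, -1.5, 1.2]
gripper_width: 0.459
grasp_force: 62.2
time: 21.5
tool_pos: [0.4471, 0.0821, 0.1175]
tool_rot: [-0.002, 0.668, 0.744, -0.001]
contact_force: [-0.4, -0.2, 0.2]
gripper_width: 0.459
grasp_force: 63.9
time: 21.9
tool_pos: [0.4486, 0.082, 0.1664]
tool_rot: [0.001, 0.7, 0.714, 0.001]
contact_force: [-0.4, -0.2, -1.7]
gripper_width: 0.453
grasp_force: 64.0
d [-0.1328  0.2265  0.0084] r [ 0.0013 -0.0003 -0.0001] dist 0.21 q6 -0.0
```

```bash
python3 -m inch '[{"dx":-0.03,"dy":0.05,"dz":0,"rx":0,"ry":0,"rz":0},{"dx":-0.06,"dy":0.1,"dz":0,"rx":0,"ry":0,"rz":0},{"dx":-0.09,"dy":0.15,"dz":0,"rx":0,"ry":0,"rz":0},{"dx":-0.12,"dy":0.2,"dz":0,"rx":0,"ry":0,"rz":0},{"dx":-0.133,"dy":0.2265,"dz":0,"rx":0,"ry":0,"rz":0}]'
python3 -m inch '[{"dx":0,"dy":0,"dz":0,"rx":0,"ry":0,"rz":0},{"dx":0,"dy":0,"dz":0,"rx":0,"ry":0,"rz":0},{"dx":0,"dy":0,"dz":0.04,"rx":0,"ry":0,"rz":0},{"dx":0,"dy":0,"dz":0.08,"rx":0,"ry":0,"rz":0},{"dx":0,"dy":0,"dz":0.12,"rx":0,"ry":0,"rz":0}]'
python3 -m inch '[{"dx":0,"dy":0,"dz":0.02,"rx":0,"ry":0,"rz":0},{"dx":0,"dy":0,"dz":0.038,"rx":0,"ry":0,"rz":0},{"dx":0,"dy":0,"dz":0.038,"rx":0,"ry":0,"rz":0},{"dx":0,"dy":0,"dz":0.038,"rx":0,"ry":0,"rz":0}]'
python3 -m inch '[{"dx":0,"dy":0,"dz":0,"rx":0,"ry":0,"rz":0},{"dx":0,"dy":0,"dz":0,"rx":0,"ry":0,"rz":0},{"dx":0,"dy":0,"dz":0,"rx":0,"ry":0,"rz":0},{"dx":0,"dy":0,"dz":-0.05,"rx":0,"ry":0,"rz":0},{"dx":0,"dy":0,"dz":-0.1,"rx":0,"ry":0,"rz":0}]' 0.5
python3 -m inch '[{"dx":0,"dy":0,"dz":-0.06,"rx":0,"ry":0,"rz":0},{"dx":0,"dy":0,"dz":-0.12,"rx":0,"ry":0,"rz":0},{"dx":0,"dy":0,"dz":-0.18,"rx":0,"ry":0,"rz":0},{"dx":0,"dy":-0.05,"dz":-0.23,"rx":0,"ry":0,"rz":0},{"dx":0,"dy":-0.1,"dz":-0.25,"rx":0,"ry":0,"rz":0}]'
python3 - <<'E'
from h import *
grab('top','top2.png')
im=cv2.imread('pics/top2.png')[160:315,170:430]
cv2.imwrite('pics/crop2.png',cv2.resize(im,None,fx=3.05,fy=3.05,interpolation=cv2.INTER_CUBIC))
E
```

```text
time: 22.4
tool_pos: [0.6329, -0.0229, 0.163]
tool_rot: [-0.001, 0.7, 0.714, -0.001]
contact_force: [0.6, 0.7, -0.7]
gripper_width: 0.455
grasp_force: 64.0
time: 22.9
tool_pos: [0.63, -0.0198, 0.068]
tool_rot: [-0.0, 0.699, 0.715, -0.0]
contact_force: [-0.2, -0.4, -1.4]
gripper_width: 0.459
grasp_force: 64.1
time: 23.3
tool_pos: [0.6321, -0.0209, 0.04]
tool_rot: [0.001, 0.7, 0.714, 0.0]
contact_force: [-0.2, -0.1, -0.9]
gripper_width: 0.458
grasp_force: 64.1
time: 23.8
tool_pos: [0.6303, -0.0208, 0.1185]
tool_rot: [-0.001, 0.7, 0.714, -0.001]
contact_force: [1.5, -0.5, 0.2]
gripper_width: 0.751
grasp_force: 0.0
time: 24.3
tool_pos: [0.5524, -0.0229, 0.3239]
tool_rot: [0.003, 0.7, 0.714, 0.002]
contact_force: [-0.7, 0.5, 1.3]
gripper_width: 0.751
grasp_force: 0.0
```

View pics/crop2.png

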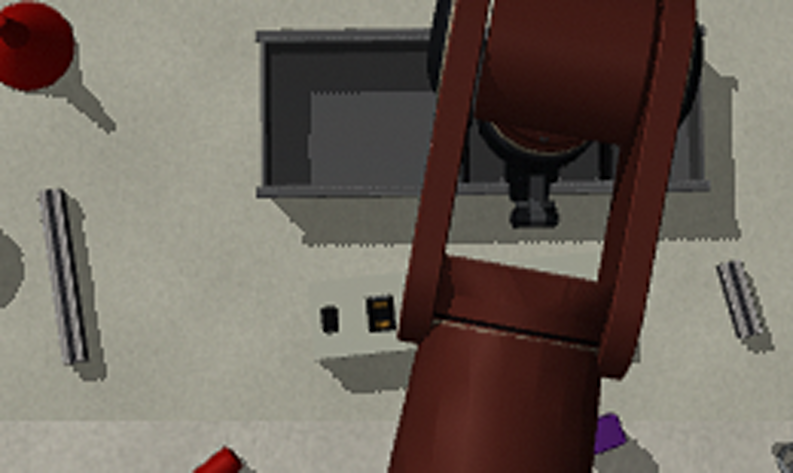

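The view shows the long profile unmoved at crop (64,277), the short at (740,300), socket 1 empty, and the arm hiding the middle bay. Now the long profile.

```bash
for i in 1 2; do python3 -m inch '[{"dx":0.05,"dy":-0.01,"dz":0.007,"rx":0,"ry":0,"rz":0},{"dx":0.1,"dy":-0.02,"dz":0.014,"rx":0,"ry":0,"rz":0},{"dx":0.15,"dy":-0.03,"dz":0.021,"rx":0,"ry":0,"rz":0},{"dx":0.2,"dy":-0.04,"dz":0.028,"rx":0,"ry":0,"rz":0},{"dx":0.245,"dy":-0.05,"dz":0.035,"rx":0,"ry":0,"rz":0}]' 0 >/dev/null; done
for i in 1 2; do python3 -m inch '[{"dx":0,"dy":0,"dz":0,"rx":0,"ry":0,"rz":-0.1},{"dx":0,"dy":0,"dz":0,"rx":0,"ry":0,"rz":-0.2},{"dx":0,"dy":0,"dz":0,"rx":0,"ry":0,"rz":-0.3},{"dx":0,"dy":0,"dz":0,"rx":0,"ry":0,"rz":-0.4},{"dx":0,"dy":0,"dz":0,"rx":0,"ry":0,"rz":-0.5}]' >/dev/null; done;  python3 -m inch '[{"dx":0,"dy":0,"dz":0,"rx":0,"ry":0,"rz":-0.1},{"dx":0,"dy":0,"dz":0,"rx":0,"ry":0,"rz":-0.134},{"dx":0,"dy":0,"dz":0,"rx":0,"ry":0,"rz":-0.134},{"dx":0,"dy":0,"dz":0,"rx":0,"ry":0,"rz":-0.134}]'
python3 - <<'E'
from h import *
ci=optics.camera_info('wrist'); im=grab('wrist','w8.png')
for o in nets.outline_of('wrist','long1_c'):
    m=o['pixels'].astype(np.uint8); r=cv2.minAreaRect(cv2.findNonZero(m)); b=cv2.boxPoints(r)
    print(round(o['confidence'],2),b.round(),[px(ci,*p,.02)[:2].round(4) for p in b], px(ci,*r[0],.02).round(4))
go(.4775,.3689,.15,np.radians(98.7))
E
```

```text
time: 26.75
tool_pos: [0.4635, 0.3677, 0.2632]
tool_rot: [0.0, -0.075, 0.997, 0.0]
contact_force: [-0.3, 0.2, 0.6]
gripper_width: 0.501
grasp_force: 0.0
0.81 [[306. 132.]
 [330. 132.]
 [331. 300.]
 [308. 300.]] [array([0.4037, 0.3511]), array([0.4004, 0.3716]), array([0.5577, 0.398 ]), array([0.5613, 0.3753])] [0.4767 0.3734 0.02  ]
d [-0.0175 -0.0011  0.1414] r [ 0.0001  0.0002 -0.0013] dist 0.114 q6 -1.18
```

View pics/w8.png

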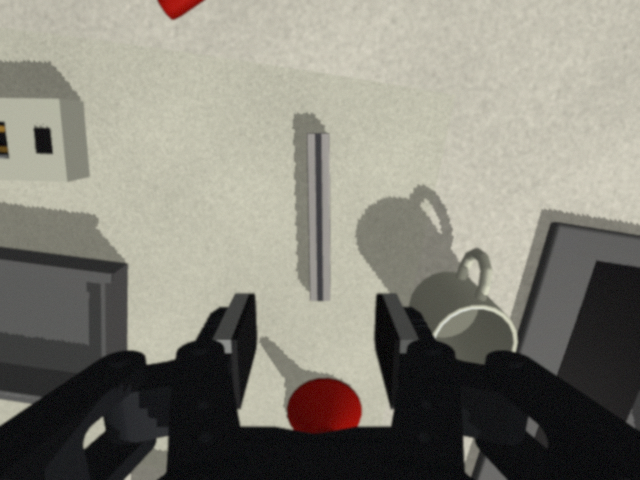

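The long profile is at (318,216), in line with the tool; the mug at (460,310) and funnel at (325,405) are clear. Go down to it.

```bash
python3 -m inch '[{"dx":-0.018,"dy":0.0015,"dz":0.06,"rx":0,"ry":0,"rz":0},{"dx":-0.018,"dy":0.0015,"dz":0.12,"rx":0,"ry":0,"rz":0},{"dx":-0.018,"dy":0.0015,"dz":0.18,"rx":0,"ry":0,"rz":0},{"dx":-0.018,"dy":0.0015,"dz":0.24,"rx":0,"ry":0,"rz":0},{"dx":-0.018,"dy":0.0015,"dz":0.24,"rx":0,"ry":0,"rz":0}]' >/dev/null
python3 -m inch '[{"dx":0,"dy":0,"dz":0.02,"rx":0,"ry":0,"rz":0},{"dx":0,"dy":0,"dz":0.04,"rx":0,"ry":0,"rz":0},{"dx":0,"dy":0,"dz":0.06,"rx":0,"ry":0,"rz":0},{"dx":0,"dy":0,"dz":0.078,"rx":0,"ry":0,"rz":0},{"dx":0,"dy":0,"dz":0.078,"rx":0,"ry":0,"rz":0}]'
python3 -m inch '[{"dx":0,"dy":0,"dz":0,"rx":0,"ry":0,"rz":0},{"dx":0,"dy":0,"dz":0,"rx":0,"ry":0,"rz":0},{"dx":0,"dy":0,"dz":0,"rx":0,"ry":0,"rz":0},{"dx":0,"dy":0,"dz":0,"rx":0,"ry":0,"rz":0}]' -1
python3 -m inch '[{"dx":0,"dy":0,"dz":-0.05,"rx":0,"ry":0,"rz":0},{"dx":0,"dy":0,"dz":-0.1,"rx":0,"ry":0,"rz":0},{"dx":0,"dy":0,"dz":-0.15,"rx":0,"ry":0,"rz":0},{"dx":0,"dy":0,"dz":-0.2,"rx":0,"ry":0,"rz":0},{"dx":0,"dy":0,"dz":-0.2,"rx":0,"ry":0,"rz":0}]'
python3 - <<'E'
from h import *
go(.632,.098,.17,np.radians(1.2))
ci=optics.camera_info('wrist'); grab('wrist','w9.png')
for o in nets.outline_of('wrist','long1_c'): print(round(o['confidence'],2),np.round(o['bbox']))
E
```

```text
time: 27.85
tool_pos: [0.4761, 0.3702, 0.0062]
tool_rot: [-0.002, -0.075, 0.997, -0.001]
contact_force: [0.1, -0.4, 0.3]
gripper_width: 0.502
grasp_force: 0.0
time: 28.25
tool_pos: [0.4782, 0.3714, 0.0094]
tool_rot: [0.001, -0.075, 0.997, 0.0]
contact_force: [0.6, 0.0, 0.2]
gripper_width: 0.214
grasp_force: 62.0
time: 28.75
tool_pos: [0.4811, 0.3732, 0.1769]
tool_rot: [0.006, -0.075, 0.997, 0.003]
contact_force: [0.7, 0.6, 0.9]
gripper_width: 0.214
grasp_force: 61.7
d [-0.1347 -0.3685  0.0084] r [-0.0033  0.0095 -0.9606] dist 0.314 q6 -1.18
0.65 [316. 265.  70. 338.]
```

View pics/w9.png

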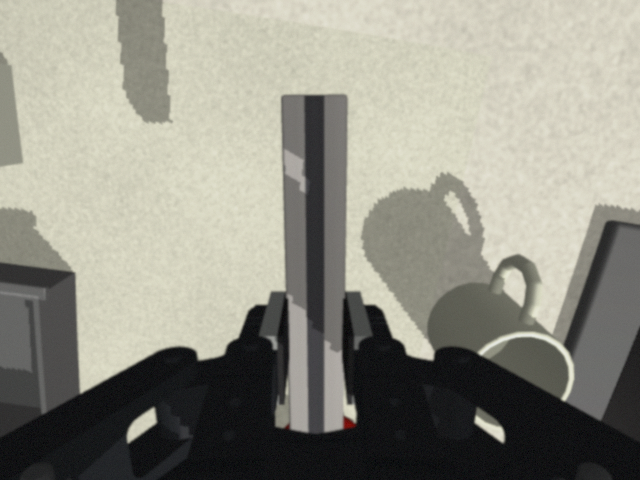

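The profile is held square at (315,265). Turn it to lie along the tote, then compute the shift.

```bash
python3 - <<'E'
from h import *
ci=optics.camera_info('wrist'); s=state()
e=px(ci,315,95,s['tool_pos'][2]+.011); print('end offset in tool',R_().inv().apply(e-s['tool_pos']).round(4))
E
for i in 1 2; do python3 -m inch '[{"dx":0,"dy":0,"dz":0,"rx":0,"ry":0,"rz":0.1},{"dx":0,"dy":0,"dz":0,"rx":0,"ry":0,"rz":0.2},{"dx":0,"dy":0,"dz":0,"rx":0,"ry":0,"rz":0.3},{"dx":0,"dy":0,"dz":0,"rx":0,"ry":0,"rz":0.4},{"dx":0,"dy":0,"dz":0,"rx":0,"ry":0,"rz":0.5}]' >/dev/null; done;  python3 -m inch '[{"dx":0,"dy":0,"dz":0,"rx":0,"ry":0,"rz":0.1},{"dx":0,"dy":0,"dz":0,"rx":0,"ry":0,"rz":0.134},{"dx":0,"dy":0,"dz":0,"rx":0,"ry":0,"rz":0.134},{"dx":0,"dy":0,"dz":0,"rx":0,"ry":0,"rz":0.134}]'
python3 - <<'E'
from h import *
go(.632,.098,.17,np.radians(1.2))
E
```

```text
end offset in tool [ 0.0755 -0.0002 -0.0112]
time: 30.25
tool_pos: [0.4766, 0.3705, 0.1664]
tool_rot: [-0.0, 0.699, 0.715, -0.002]
contact_force: [-0.7, -0.3, 0.0]
gripper_width: 0.211
grasp_force: 61.7
d [-0.3447  0.1868 -0.0044] r [-0.002   0.0011  0.0005] dist 0.314 q6 0.52
```

```bash
python3 -m inch '[{"dx":-0.05,"dy":0.027,"dz":0,"rx":0,"ry":0,"rz":0},{"dx":-0.1,"dy":0.054,"dz":0,"rx":0,"ry":0,"rz":0},{"dx":-0.15,"dy":0.082,"dz":0,"rx":0,"ry":0,"rz":0},{"dx":-0.2,"dy":0.109,"dz":0,"rx":0,"ry":0,"rz":0},{"dx":-0.25,"dy":0.136,"dz":0,"rx":0,"ry":0,"rz":0}]' >/dev/null
python3 -m inch '[{"dx":-0.05,"dy":0.027,"dz":0.02,"rx":0,"ry":0,"rz":0},{"dx":-0.092,"dy":0.051,"dz":0.06,"rx":0,"ry":0,"rz":0},{"dx":-0.092,"dy":0.051,"dz":0.1,"rx":0,"ry":0,"rz":0},{"dx":-0.092,"dy":0.051,"dz":0.1,"rx":0,"ry":0,"rz":0},{"dx":-0.092,"dy":0.051,"dz":0.1,"rx":0,"ry":0,"rz":0}]'
python3 - <<'E'
from h import *
ci=optics.camera_info('wrist'); grab('wrist','w10.png')
print(proj(ci,(.632,.0104,.044)),proj(ci,(.630,.186,.05)))
go(.632,.1005,.02,np.radians(1.2))
E
```

```text
time: 31.25
tool_pos: [0.6317, 0.1008, 0.0875]
tool_rot: [-0.001, 0.7, 0.715, -0.001]
contact_force: [-0.8, -0.1, -0.5]
gripper_width: 0.208
grasp_force: 61.6
[312.45526864 437.27823448] [315.47811147  78.30395683]
d [-0.0009 -0.0013  0.0867] r [ 0.0005 -0.0001  0.0005] dist 0.069 q6 0.02
```

View pics/w10.png

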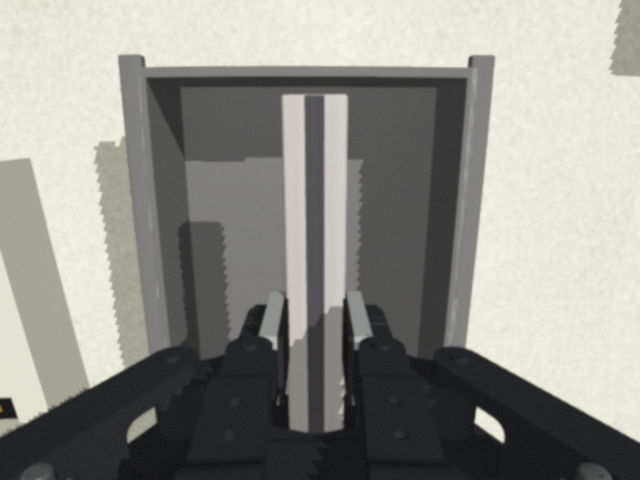

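The far end of the profile (row 95) is inside the end wall (edge at row 78, as predicted). Shift 3 mm left and lower.

```bash
python3 -m inch '[{"dx":0.004,"dy":-0.001,"dz":0,"rx":0,"ry":0,"rz":0},{"dx":0.004,"dy":-0.001,"dz":0.025,"rx":0,"ry":0,"rz":0},{"dx":0.004,"dy":-0.001,"dz":0.05,"rx":0,"ry":0,"rz":0},{"dx":0.004,"dy":-0.001,"dz":0.075,"rx":0,"ry":0,"rz":0},{"dx":0.004,"dy":-0.001,"dz":0.087,"rx":0,"ry":0,"rz":0}]'
python3 -m inch '[{"dx":0,"dy":0,"dz":0.001,"rx":0,"ry":0,"rz":0},{"dx":0,"dy":0,"dz":0.003,"rx":0,"ry":0,"rz":0},{"dx":0,"dy":0,"dz":0.003,"rx":0,"ry":0,"rz":0}]'
```

```text
time: 31.8
tool_pos: [0.6316, 0.1048, 0.0189]
tool_rot: [0.0, 0.699, 0.715, 0.0]
contact_force: [-0.8, -0.7, -1.4]
gripper_width: 0.209
grasp_force: 61.7
time: 32.1
tool_pos: [0.6329, 0.104, 0.018]
tool_rot: [0.001, 0.7, 0.714, 0.001]
contact_force: [0.4, -0.4, -1.5]
gripper_width: 0.212
grasp_force: 61.7
```

```bash
python3 -m inch '[{"dx":0,"dy":0,"dz":0,"rx":0,"ry":0,"rz":0},{"dx":0,"dy":0,"dz":0,"rx":0,"ry":0,"rz":0},{"dx":0,"dy":0,"dz":0,"rx":0,"ry":0,"rz":0},{"dx":0,"dy":0,"dz":-0.05,"rx":0,"ry":0,"rz":0},{"dx":0,"dy":0,"dz":-0.11,"rx":0,"ry":0,"rz":0}]' 0
python3 -m inch '[{"dx":0,"dy":0,"dz":-0.06,"rx":0,"ry":0,"rz":0},{"dx":0,"dy":0,"dz":-0.12,"rx":0,"ry":0,"rz":0},{"dx":0,"dy":0,"dz":-0.18,"rx":0,"ry":0,"rz":0},{"dx":-0.05,"dy":-0.025,"dz":-0.19,"rx":0,"ry":0,"rz":0},{"dx":-0.1,"dy":-0.05,"dz":-0.19,"rx":0,"ry":0,"rz":0}]' >/dev/null
python3 -m inch '[{"dx":-0.05,"dy":-0.025,"dz":0,"rx":0,"ry":0,"rz":0},{"dx":-0.1,"dy":-0.05,"dz":0,"rx":0,"ry":0,"rz":0},{"dx":-0.15,"dy":-0.08,"dz":0,"rx":0,"ry":0,"rz":0},{"dx":-0.2,"dy":-0.11,"dz":0,"rx":0,"ry":0,"rz":0},{"dx":-0.25,"dy":-0.14,"dz":0,"rx":0,"ry":0,"rz":0}]' >/dev/null
python3 -m inch '[{"dx":-0.05,"dy":-0.015,"dz":0,"rx":0,"ry":0,"rz":0.1},{"dx":-0.09,"dy":-0.03,"dz":0,"rx":0,"ry":0,"rz":0.2},{"dx":-0.09,"dy":-0.03,"dz":0,"rx":0,"ry":0,"rz":0.3},{"dx":-0.09,"dy":-0.03,"dz":0,"rx":0,"ry":0,"rz":0.4},{"dx":-0.09,"dy":-0.03,"dz":0,"rx":0,"ry":0,"rz":0.5}]' >/dev/null
python3 -m inch '[{"dx":0,"dy":0,"dz":0,"rx":0,"ry":0,"rz":0.1},{"dx":0,"dy":0,"dz":0,"rx":0,"ry":0,"rz":0.2},{"dx":0,"dy":0,"dz":0,"rx":0,"ry":0,"rz":0.3},{"dx":0,"dy":0,"dz":0,"rx":0,"ry":0,"rz":0.393},{"dx":0,"dy":0,"dz":0,"rx":0,"ry":0,"rz":0.393}]'
python3 - <<'E'
from h import *
ci=optics.camera_info('wrist'); grab('wrist','w11.png')
for o in nets.outline_of('wrist','short1_c'):
    m=o['pixels'].astype(np.uint8); r=cv2.minAreaRect(cv2.findNonZero(m)); b=cv2.boxPoints(r)
    P=np.array([px(ci,*p,.015)[:2] for p in b]); print(round(o['confidence'],2),b.round().tolist(),P.round(4).tolist(),P.mean(0).round(4))
go(.458,-.245,.15,np.radians(104.5))
E
```

```text
time: 32.6
tool_pos: [0.6294, 0.1036, 0.1023]
tool_rot: [-0.002, 0.7, 0.714, -0.002]
contact_force: [0.3, 0.7, 0.9]
gripper_width: 0.501
grasp_force: 0.0
time: 34.6
tool_pos: [0.4631, -0.2518, 0.2568]
tool_rot: [0.0, 0.992, 0.126, 0.0]
contact_force: [0.3, 0.1, 0.3]
gripper_width: 0.504
grasp_force: 0.0
0.61 [[296.0, 162.0], [320.0, 162.0], [322.0, 239.0], [298.0, 239.0]] [[0.4937, -0.2265], [0.4994, -0.2466], [0.4308, -0.2661], [0.4249, -0.2451]] [ 0.4622 -0.2461]
d [-0.0041 -0.0098  0.1334] r [ 0.0001 -0.0001  0.0011] dist 0.107 q6 0.68
```

View pics/w11.png

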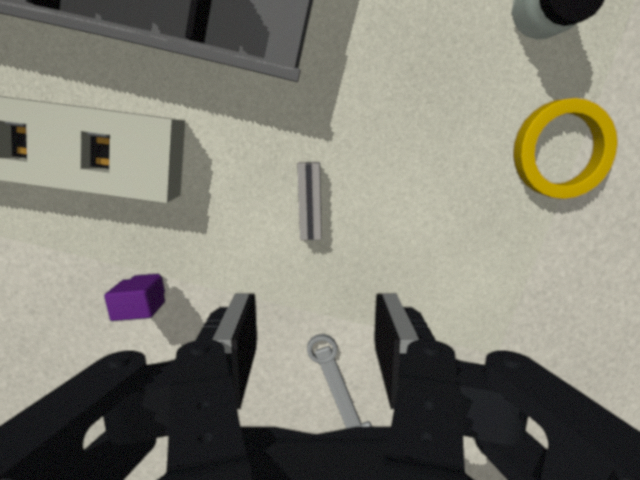

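The short profile is at (309,201), about (0.462, -0.246), and in line with the tool. That makes 15 pictures viewed, one over the limit of 14, so from here on I'll check only with numbers.

```bash
python3 -m inch '[{"dx":-0.001,"dy":-0.0077,"dz":0.06,"rx":0,"ry":0,"rz":0},{"dx":-0.001,"dy":-0.0077,"dz":0.12,"rx":0,"ry":0,"rz":0},{"dx":-0.001,"dy":-0.0077,"dz":0.18,"rx":0,"ry":0,"rz":0},{"dx":-0.001,"dy":-0.0077,"dz":0.23,"rx":0,"ry":0,"rz":0},{"dx":-0.001,"dy":-0.0077,"dz":0.23,"rx":0,"ry":0,"rz":0}]' >/dev/null
python3 -m inch '[{"dx":0,"dy":0,"dz":0.02,"rx":0,"ry":0,"rz":0},{"dx":0,"dy":0,"dz":0.04,"rx":0,"ry":0,"rz":0},{"dx":0,"dy":0,"dz":0.06,"rx":0,"ry":0,"rz":0},{"dx":0,"dy":0,"dz":0.079,"rx":0,"ry":0,"rz":0},{"dx":0,"dy":0,"dz":0.079,"rx":0,"ry":0,"rz":0}]'
python3 -m inch '[{"dx":0,"dy":0,"dz":0,"rx":0,"ry":0,"rz":0},{"dx":0,"dy":0,"dz":0,"rx":0,"ry":0,"rz":0},{"dx":0,"dy":0,"dz":0,"rx":0,"ry":0,"rz":0},{"dx":0,"dy":0,"dz":0,"rx":0,"ry":0,"rz":0}]' -1
python3 -m inch '[{"dx":0,"dy":0,"dz":-0.05,"rx":0,"ry":0,"rz":0},{"dx":0,"dy":0,"dz":-0.1,"rx":0,"ry":0,"rz":0},{"dx":0,"dy":0,"dz":-0.15,"rx":0,"ry":0,"rz":0},{"dx":0,"dy":0,"dz":-0.18,"rx":0,"ry":0,"rz":0.1},{"dx":0,"dy":0,"dz":-0.18,"rx":0,"ry":0,"rz":0.155}]' >/dev/null
python3 -m inch '[{"dx":0,"dy":0,"dz":0,"rx":0,"ry":0,"rz":0},{"dx":0,"dy":0,"dz":0,"rx":0,"ry":0,"rz":0},{"dx":0,"dy":0,"dz":0,"rx":0,"ry":0,"rz":0}]'
python3 - <<'E'
from h import *
go(.634,-.164,.15,np.radians(91.2)); ci=optics.camera_info('wrist'); grab('wrist','w12.png'); s=state()
for o in nets.outline_of('wrist','short1_c'): print(round(o['confidence'],2),np.round(o['bbox']))
e=s['tool_pos']+np.array([.035,0,.011]); print(proj(ci,e))
E
```

```text
time: 35.7
tool_pos: [0.4604, -0.2457, 0.0088]
tool_rot: [-0.001, 0.992, 0.126, -0.001]
contact_force: [-0.0, -0.2, -0.3]
gripper_width: 0.501
grasp_force: 0.0
time: 36.1
tool_pos: [0.462, -0.2468, 0.011]
tool_rot: [0.001, 0.992, 0.126, 0.001]
contact_force: [-1.6, 0.6, 5.7]
gripper_width: 0.209
grasp_force: 61.0
time: 36.9
tool_pos: [0.4601, -0.2455, 0.152]
tool_rot: [-0.001, 1.0, 0.01, -0.001]
contact_force: [0.2, -1.0, -0.7]
gripper_width: 0.216
grasp_force: 60.2
d [ 0.2194 -0.0974  0.0022] r [-0.001   0.0012 -0.0003] dist 0.192 q6 0.92
[317.17681159 228.97022574]
```

```bash
python3 -m inch '[{"dx":0.055,"dy":-0.025,"dz":0,"rx":0,"ry":0,"rz":0},{"dx":0.11,"dy":-0.05,"dz":0,"rx":0,"ry":0,"rz":0},{"dx":0.165,"dy":-0.075,"dz":0,"rx":0,"ry":0,"rz":0},{"dx":0.219,"dy":-0.0975,"dz":0,"rx":0,"ry":0,"rz":0},{"dx":0.219,"dy":-0.0975,"dz":0,"rx":0,"ry":0,"rz":0}]'
python3 -m inch '[{"dx":0,"dy":0,"dz":0,"rx":0,"ry":0,"rz":0},{"dx":0,"dy":0,"dz":0.04,"rx":0,"ry":0,"rz":0},{"dx":0,"dy":0,"dz":0.08,"rx":0,"ry":0,"rz":0},{"dx":0,"dy":0,"dz":0.12,"rx":0,"ry":0,"rz":0},{"dx":0,"dy":0,"dz":0.15,"rx":0,"ry":0,"rz":0}]'
python3 -m inch '[{"dx":0,"dy":0,"dz":0.01,"rx":0,"ry":0,"rz":0},{"dx":0,"dy":0,"dz":0.0175,"rx":0,"ry":0,"rz":0},{"dx":0,"dy":0,"dz":0.0175,"rx":0,"ry":0,"rz":0}]'
```

```text
time: 37.5
tool_pos: [0.6378, -0.162, 0.1517]
tool_rot: [-0.001, 1.0, 0.012, -0.0]
contact_force: [0.1, 0.2, -0.4]
gripper_width: 0.209
grasp_force: 60.3
time: 38.0
tool_pos: [0.632, -0.1651, 0.0309]
tool_rot: [-0.0, 1.0, 0.009, -0.001]
contact_force: [-0.1, 0.4, -1.1]
gripper_width: 0.209
grasp_force: 60.2
time: 38.3
tool_pos: [0.634, -0.1661, 0.02]
tool_rot: [0.001, 1.0, 0.009, 0.0]
contact_force: [-0.9, -3.0, -0.1]
gripper_width: 0.211
grasp_force: 60.3
```

```bash
python3 -m inch '[{"dx":0,"dy":0,"dz":0.003,"rx":0,"ry":0,"rz":0},{"dx":0,"dy":0,"dz":0.003,"rx":0,"ry":0,"rz":0},{"dx":0,"dy":0,"dz":0.003,"rx":0,"ry":0,"rz":0}]' -0.3
python3 -m inch '[{"dx":0,"dy":0,"dz":-0.05,"rx":0,"ry":0,"rz":0},{"dx":0,"dy":0,"dz":-0.11,"rx":0,"ry":0,"rz":0},{"dx":0,"dy":0,"dz":-0.17,"rx":0,"ry":0,"rz":0},{"dx":0,"dy":0,"dz":-0.23,"rx":0,"ry":0,"rz":0},{"dx":0,"dy":0,"dz":-0.28,"rx":0,"ry":0,"rz":0}]'
python3 -m inch '[{"dx":-0.04,"dy":-0.05,"dz":-0.02,"rx":0,"ry":0,"rz":0},{"dx":-0.06,"dy":-0.1,"dz":-0.05,"rx":0,"ry":0,"rz":0},{"dx":-0.06,"dy":-0.15,"dz":-0.1,"rx":0,"ry":0,"rz":0},{"dx":-0.06,"dy":-0.19,"dz":-0.14,"rx":0,"ry":0,"rz":0},{"dx":-0.06,"dy":-0.19,"dz":-0.14,"rx":0,"ry":0,"rz":0}]'
python3 -m inch '[{"dx":0,"dy":0,"dz":0,"rx":0,"ry":0,"rz":0},{"dx":0,"dy":0,"dz":0,"rx":0,"ry":0,"rz":0},{"dx":0,"dy":0,"dz":0,"rx":0,"ry":0,"rz":0}]'
python3 - <<'E'
from h import *
ci=optics.camera_info('wrist'); im=grab('wrist','w13.png'); print(state()['tool_pos'])
for n,z in [('adapter1_c',.061),('long1_c',.02),('short1_c',.02),('div_left_tab',.05)]:
    for o in nets.outline_of('wrist',n):
        m=o['pixels'].astype(np.uint8); r=cv2.minAreaRect(cv2.findNonZero(m)); b=cv2.boxPoints(r)
        P=np.array([px(ci,*p,z)[:2] for p in b]); print(n,round(o['confidence'],2),np.round(o['bbox']),P.mean(0).round(3),np.round(P.ptp(0) if hasattr(P,'ptp') else np.ptp(P,0),3))
# divider tops along line x=0.60 and x=.67 at z=.044: dark profile
for x in (.59,.67):
    ys=np.arange(.2,-.22,-.002); g=[im[int(round(v)),int(round(u))].mean() if 0<=u<640 and 0<=v<480 else -1 for u,v in (proj(ci,(x,y,.044)) for y in ys)]
    print(x,' '.join(f'{int(v)}' for v in g))
E
```

```text
time: 38.6
tool_pos: [0.6345, -0.165, 0.0174]
tool_rot: [0.0, 1.0, 0.01, 0.0]
contact_force: [-0.5, -2.8, 1.3]
gripper_width: 0.349
grasp_force: 0.0
time: 39.1
tool_pos: [0.6346, -0.1639, 0.244]
tool_rot: [-0.0, 1.0, 0.01, 0.001]
contact_force: [0.4, -0.6, 0.2]
gripper_width: 0.346
grasp_force: 0.0
time: 39.6
tool_pos: [0.5845, -0.0098, 0.3596]
tool_rot: [-0.0, 1.0, 0.012, 0.005]
contact_force: [0.2, -1.1, 0.6]
gripper_width: 0.352
grasp_force: 0.0
time: 39.9
tool_pos: [0.5829, -0.0143, 0.3503]
tool_rot: [-0.0, 1.0, 0.009, -0.002]
contact_force: [-0.1, 0.0, -0.2]
gripper_width: 0.352
grasp_force: 0.0
[ 0.58297509 -0.01438724  0.35050348]
adapter1_c 0.6 [321. 144.  29.  40.] [ 0.631 -0.019] [0.039 0.028]
long1_c 0.75 [215. 140. 152.  21.] [0.633 0.1  ] [0.026 0.165]
short1_c 0.8 [454. 144.  23.  64.] [ 0.636 -0.164] [0.072 0.031]
div_left_tab 0.69 [295. 143.  12. 125.] [0.629 0.008] [0.123 0.012]
div_left_tab 0.57 [322. 145.  32.  36.] [ 0.631 -0.019] [0.04  0.028]
0.59 231 233 231 199 134 120 68 52 48 53 52 53 49 49 53 80 88 90 88 90 89 89 89 90 91 91 90 90 90 89 89 91 109 130 131 13
[... 566 characters left out ...]
 90 91 98 108 122 141 159 158 158 157 156
0.67 232 232 217 181 126 84 49 51 51 49 51 49 50 52 71 82 87 87 87 85 85 84 88 86 87 85 88 87 87 85 87 88 85 84 88 86 85 87 87 88 87 86 87 89 88 88 88 88 87 89 87 86 86 87 88 89 84 87 86 88 88 87 89 87 85 88 84 86 86 87 87 87 87 86 85 86 87 88 90 85 88 86 86 87 87 88 89 88 86 86 87 87 87 87 78 44 35 29 58 87 88 90 88 88 89 91 88 89 90 89 87 86 88 87 85 89 87 87 86 86 87 88 85 88 88 87 89 87 87 86 86 85 87 87 87 86 88 86 90 86 86 86 86 87 85 87 85 86 85 84 64 18 22 21 31 31 42 77 84 85 86 85 86 84 85 85 83 85 85 85 83 85 84 90 103 109 111 105 97 90 97 118 129 120 90 84 84 85 83 84 84 81 82 78 64 65 85 94 91 93 91 93 106 121 140 153 158 154 160 174 165
```

```bash
python3 - <<'E'
from h import *
ci=optics.camera_info('wrist'); im=cv2.imread('pics/w13.png')
for x in (.619,.627,.640,.645):
    ys=np.arange(.02,-.13,-.003); print(x,' '.join(str(int(im[int(round(v)),int(round(u))].mean())) for u,v in (proj(ci,(x,y,.061)) for y in ys)))
c=im[60:220,230:500].mean(2); n,l,s,ce=cv2.connectedComponentsWithStats((c<55).astype(np.uint8))
for i in range(1,n):
    if s[i][4]>60: print(s[i]+[230,60,0,0,0], px(ci,ce[i][0]+230,ce[i][1]+60,.055)[:2].round(3))
# top camera: did bystanders/others move?
grab('top','top3.png'); a=cv2.imread('pics/top0.png').astype(int); b=cv2.imread('pics/top3.png').astype(int)
d=(np.abs(a-b).max(2)>50).astype(np.uint8); n,l,s,ce=cv2.connectedComponentsWithStats(d)
print([x.tolist() for x in s[1:] if x[4]>15])
E
```

```text
0.619 87 86 82 35 33 28 62 88 85 34 31 32 34 32 35 32 31 26 78 86 67 33 36 31 33 26 30 29 28 30 63 65 20 30 29 29 32 35 30 27 29 33 21 22 31 28 46 83 82 85
0.627 95 86 80 37 31 25 61 87 82 32 33 37 46 103 57 31 30 28 75 86 67 27 31 34 31 44 43 32 34 31 62 71 20 28 29 32 34 75 85 31 28 31 21 31 29 26 51 82 85 85
0.64 136 83 77 39 36 29 59 85 83 37 34 38 37 49 32 36 34 43 120 120 62 29 33 36 36 71 54 29 30 31 78 79 18 27 35 33 33 55 54 30 34 25 21 34 33 28 58 83 84 85
0.645 195 109 116 80 28 27 72 86 84 36 38 35 35 33 32 32 31 46 120 127 66 31 33 32 34 29 32 34 29 31 98 91 21 26 37 29 32 32 31 28 30 31 18 26 33 29 55 86 82 84
[290  81  13 125 846] [0.634 0.007]
[ 376   81   46  125 2552] [ 0.635 -0.1  ]
[308 124  27  41 981] [ 0.632 -0.019]
[ 343  124   30   40 1051] [ 0.634 -0.055]
[[304, 115, 94, 61, 3344], [380, 128, 5, 12, 22], [315, 189, 7, 10, 21], [321, 189, 10, 31, 84], [345, 189, 28, 32, 299], [265, 190, 40, 6, 84], [327, 194, 5, 10, 31], [265, 197, 39, 6, 90], [385, 200, 3, 8, 16], [301, 204, 3, 16, 37], [275, 220, 283, 260, 21326], [185, 222, 20, 63, 601], [405, 245, 19, 31, 227], [289, 360, 26, 26, 50], [209, 383, 82, 97, 4431], [286, 385, 40, 26, 622], [345, 446, 16, 34, 108]]
```

Everything is in place: the adapters are at y -0.019, -0.056 and -0.092, between the dividers at +0.007 and -0.112. The long profile (y 0.100) and the short one (y -0.164) lie in their bays.

```bash
python3 -c "
from plant import ticket
print(ticket.job_done())"
```

```text
the job is handed in; nothing more can be done
None
```

The job is handed in with no verdict returned; by my last measurements both dividers are set, the three adapters are in the middle bay, and the long and short profiles lie in the left and right bays, though the right divider got nudged about 9 mm left (within limits) and I viewed 15 pictures, one over the limit of 14.

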